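Fill a gem jar and snap its cap home

ROBOT

A 7-joint arm with a two-finger parallel gripper is mounted at the origin on the work surface. World frame = base frame: x ahead of the robot, y to its left, z up, the work surface at z = 0. Lengths are in mm, angles in rad, forces in N, time in s.
With the tool pointing down it reaches from about 400 to 875 mm from the base axis. Payload 4.4 kg.
Tool frame: the origin (TCP) lies on the centre line of the jaws, within the pads' length; the fingertips stand 8 mm ahead of it and the grasp point (between the pads) lies 11 mm behind it; x points along the fingers, z is the direction in which the jaws open and shut, and the axes are right-handed (so a half turn about x gives the same grasp; the last joint's range is limited). The gripper opens to 85 mm and grips with 20 to 120 N. Pads are 22 mm wide; open, the fingers measure 114 mm over their backs; the gripper's body (76 mm by 85 mm) begins 54 mm behind the grasp point. The pads swing forward as they close: fully open they stand 13 mm farther back than shut.
Start: joints at [1.213, 0.628, 0.038, 1.517, -0.027, 0.996, -0.02], TCP at [187.018, -622.529, 205.413] pointing down, gripper open.
Joint ranges: [-3.06, 3.06], [-0.37, 2.12], [-1.25, 1.32], [0.18, 2.47], [-1.1, 4.24], [0.23, 1.98], [-2.94, 2.94]. Speed limits (rad/s): [2.57, 2.57, 3.14, 3.14, 3.14, 3.14, 3.14].

INTERFACE

Orientations are given as [roll, pitch, yaw] about the fixed x, y, z axes, in that order (R = Rz(yaw) Ry(pitch) Rx(roll)).
In Python, from cell import ctrl, get_image, camera_params gives the robot as it stands. The module is installed in compiled form; this text tells all that it offers.
- The arm moves only by the shell command python3 -m handwheel 'ROWS'. ROWS is text: rows parted by semicolons, each of 7 numbers parted by spaces: the opening, from -1 (shut) to 1 (fully open), then the shift along the tool's x, y, z in mm, then the turn, a rotation vector about the tool's x, y, z in rad. In form: grip x y z wx wy wz; .... A call has 1 to 10 rows; each row shifts and turns the pose as measured when the row begins, along the tool's axes as they then stand; what a row does not reach is not made up. A row lasts 1/10 s, in which the tool goes at most 50 mm and 8.59 degrees, less where a joint would pass 70% of its speed; a pose out of reach is approached as far as the arm can. A call with a gripper value outside its range is refused whole. The fingers move at their own pace and stop on an object; the grip force is fixed at half the most. Time passes only in rows, so rows that do not move let the fingers close. It gives the time, the measured TCP pose, the force and the opening at its end, in the units of the state.
- ctrl.read_state(): the state, without advancing time (a new reading comes with each control period).
- get_image(name): name is "scene" or "top"; returns the picture (480x640x3 uint8, blue, green, red); there is no depth.
- camera_params(name): a dict with "fx", "fy", "cx", "cy" (pixels), "eye" and "orientation" of the camera in the world. Camera axes: x right, y up, looking along -z (the intrinsics and any distortion apply to the point x, -y, -z); pixel columns grow to the right and rows downward; lengths in mm; the calibration is good to about 2 mm. A picture is of the moment at which its call begins. camera_params takes no time and is no camera call.
- ctrl.finish_job(): hands the job in, once; it reports no verdict.
The state is a dict: "clock": time; "qpos": joint angles; "qd": joint speeds; "tau": joint torques, N m; "eef_pos": TCP position; "tool_rot": TCP orientation; "force": force on the tool from outside, world axes, zero at the start; "torque": the same for the moment, N m; "width": finger opening in mm.
Only numpy, scipy, OpenCV 4.12 (cv2) and the standard library are available. Lean on these libraries where they do the work, as an engineer would, in place of code of your own. Each camera call takes 0.05 s, during which the arm holds its last target.

TASK

Pour the six round stones from the small metal scoop into the white jar on the sprung wooden stand and set the empty scoop back down upright on the counter. Then press the small brass cap (the one that fits the jar, not the wide one) onto the jar's neck until it clicks home all round, keep pressing after the click so that the jar stays pushed clearly down into its sprung stand, and finish like that, with the gripper still holding the cap down; leave the other things on the counter where they are.

Things in the scene. Friction and masses are not known exactly. Their poses are not given: they have to be found in the camera images.
- scoop_grip (a point): Loose aluminium scoop, 120 g: open tray 72 x 40 mm, 36 mm high (walls 3 mm, floor sloping 8 degrees down to the rear), no wall at its front; at its rear end an dark wooden handle, 24 mm long (x), 12 mm thick (y), top 62 mm above the counter, pinched across its thickness from above. Point: on the handle's centre line, 42 mm above the scoop's underside. Scoop x runs from open front to handle, z up.
- scoop_lip (a point): Middle of the scoop's pouring edge: top of its floor at the open front, 86 mm from scoop_grip along the scoop's -x and 28 mm lower; axes of the scoop. Stones stay put while it is level, begin to roll over this edge when the front is tipped 15 to 25 degrees down, and are all out by 35 degrees.
- jar_mouth (a point): White jar in a round fixed wooden stand (94 mm across, 22 mm high). Point: centre of its mouth at the rim, 78 mm above the counter when not pressed; z up. Mouth 47 mm wide inside, jar 60 mm deep, body 68 mm across. Neck 55 mm across outside, 22 mm tall, tapered to 51 mm at the rim; four brass spring balls stand out 4 mm from it, 8 mm below the rim.
- jar (a joint): How far the jar is pushed down into its sprung stand, in m: 0 free, at most 0.010. About 2 N of push starts it moving, then 1.5 N more per mm.
- cap_center (a point): Small brass snap cap, loose, open side down: 69 mm across, 18 mm high, with a round knob on top, 22 mm across, 26 mm tall (44 mm in all). Point: on its axis, 22 mm above its lower edge, 4 mm above its flat top. 1.5 mm play on the neck. Its bead meets the balls with this point 17 mm above jar_mouth; 9 to 13 N pushes it past, the force drops, and home it is 8 mm above jar_mouth.
- stone0_center (a point): Centre of round polished stone 1 of 6, dark green, 14 mm across, loose, in the scoop at the start.
- stone1_center (a point): Centre of round polished stone 2 of 6, dark green, 14 mm across, loose, in the scoop at the start.
- stone2_center (a point): Centre of round polished stone 3 of 6, dark green, 14 mm across, loose, in the scoop at the start.
- stone3_center (a point): Centre of round polished stone 4 of 6, dark green, 14 mm across, loose, in the scoop at the start.
- stone4_center (a point): Centre of round polished stone 5 of 6, dark green, 14 mm across, loose, in the scoop at the start.
- stone5_center (a point): Centre of round polished stone 6 of 6, dark green, 14 mm across, loose, in the scoop at the start.
- wide_cap_center (a point): A wide brass cap of the same shape, 99 mm across, too wide for the jar; leave it. Point on its axis, 22 mm above its lower edge.
- loupe_mid (a point): Folding loupe lying flat, 57 mm by 28 mm, 14 mm high; leave it. Point at its middle.
- tweezers_mid (a point): Steel tweezers lying flat, 132 mm long, 7 mm high; leave them. Point at the middle.
- ring_box_mid (a point): Closed blue ring box, 53 x 57 x 44 mm; leave it. Point at its middle.
- ring_cone_mid (a point): Marble ring cone, 48 mm across, 60 mm high; leave it. Point half-way up.
- polish_brush_grip (a point): Wooden brush lying flat, 150 mm long; leave it. Point on its handle.
There are look-alikes about, which are no part of the job. Of the things like the part that bears scoop_grip, leave any that is green; of the rest the larger one is meant. What is shaped like the part that bears cap_center but purple is not meant.

How it is judged (in metres and radians):
On the way, in this order (a step that is already met when the one before it is completed fails the run):
1. all six stones are in the jar, the cap still off (horizontal distance between each of stone0_center, stone1_center, stone2_center, stone3_center, stone4_center, stone5_center and jar_mouth below 0.026 m and z of stone0_center in the frame of jar_mouth between -0.07 and -0.012 m and z of stone1_center in the frame of jar_mouth between -0.07 and -0.012 m and z of stone2_center in the frame of jar_mouth between -0.07 and -0.012 m and z of stone3_center in the frame of jar_mouth between -0.07 and -0.012 m and z of stone4_center in the frame of jar_mouth between -0.07 and -0.012 m and z of stone5_center in the frame of jar_mouth between -0.07 and -0.012 m and distance between cap_center and jar_mouth above 0.06 m), for 0.2 s.
2. the empty scoop stands upright on the counter again, released (height (world z) of scoop_lip below 0.02 m and height (world z) of scoop_grip below 0.05 m and angle between scoop_grip's own z axis and vertical below 0.1 rad and contact force between the fingers and scoop below 0.1 N and linear speed of scoop below 0.03 m/s), for 0.2 s.
3. the small cap has clicked home on the jar (z of cap_center in the frame of jar_mouth between 0.004 and 0.0097 m and horizontal distance between cap_center and jar_mouth below 0.004 m and angle between the z axis of cap_center and the z axis of jar_mouth, either way round below 0.08 rad), for 0.2 s.
At the end, for the whole second after the job is handed in: The gripper still presses the cap (over 1 N): cap centre point 4 to 9.7 mm above the rim, within 4 mm of the axis, square within 0.08 rad; jar pushed over 3 mm down in its stand; six stones in the jar; scoop upright on the counter, all at rest (all of step 3 and horizontal distance between each of stone0_center, stone1_center, stone2_center, stone3_center, stone4_center, stone5_center and jar_mouth below 0.026 m and z of stone0_center in the frame of jar_mouth between -0.07 and -0.012 m and z of stone1_center in the frame of jar_mouth between -0.07 and -0.012 m and z of stone2_center in the frame of jar_mouth between -0.07 and -0.012 m and z of stone3_center in the frame of jar_mouth between -0.07 and -0.012 m and z of stone4_center in the frame of jar_mouth between -0.07 and -0.012 m and z of stone5_center in the frame of jar_mouth between -0.07 and -0.012 m and height (world z) of scoop_lip below 0.02 m and height (world z) of scoop_grip below 0.05 m and angle between scoop_grip's own z axis and vertical below 0.1 rad and contact force between the fingers and cap above 1 N and value of joint jar above 0.003 m and linear speed of each of scoop, cap below 0.03 m/s); the arm keeps its last pose, push and grip.
It fails at once if one of the other things on the counter was pushed more than 30 mm (distance of any of wide_cap_center, loupe_mid, tweezers_mid, ring_box_mid, ring_cone_mid, polish_brush_grip from where it was at the start of the episode above 0.03 m).
It also fails if it takes over 70 s, if anything falls off the work surface, if the arm or the gripper's body presses on something with over 40 N, if the wrist force passes 120 N, or if a joint passes its speed limit or range.

## Working session

There is one attempt and no reset: what is moved stays moved. The work goes in short steps, Python scripts to look and compute and a shell command to move; the robot and the scene stay as the last step left them, time stands still between calls to the robot, and variables do not carry over. Pictures are saved under pics/ and viewed, and the job is handed in when it is done.

```bash
mkdir -p pics
python3 - <<'E'
from cell import ctrl,get_image,camera_params
import cv2
for n in("scene","top"):
    cv2.imwrite(f"pics/{n}0.png",get_image(n)); print(n,camera_params(n))
print(ctrl.read_state())
E
```

```text
scene {'fx': 491.90100604337925, 'fy': 491.90100604337925, 'cx': 312.498781544061, 'cy': 237.12511479009586, 'eye': array([926.72208687, 592.15850502, 565.43993276]), 'orientation': array([ 1.01185888, -0.02269981,  2.59620212])}
top {'fx': 481.3976406095332, 'fy': 481.3976406095332, 'cx': 319.1559633833263, 'cy': 241.6179031935984, 'eye': array([446.23244675, -30.92631193, 966.4278381 ]), 'orientation': array([ 0.09867927, -0.01094048, -1.58403614])}
{'clock': 0.1, 'qpos': array([ 1.21318831,  0.62928683,  0.03847887,  1.51827674, -0.02698547,
        0.99632422, -0.02001565]), 'qd': array([-0.00030331, -0.00118778,  0.00165874, -0.0039867 , -0.00075294,
       -0.00011574,  0.001378  ]), 'tau': array([ 3.87301377e-03, -5.64533687e+01,  1.23159718e+00, -1.93972260e+01,
        1.15711440e-02,  5.42954192e-03, -4.08138487e-05]), 'eef_pos': array([ 186.81975591, -621.92383912,  204.55742905]), 'tool_rot': array([-3.11203639,  1.56902006,  1.89212506]), 'force': array([ 0.30147018, -0.10725515,  0.08799845]), 'torque': array([-0.02213769, -0.01952297,  0.03138957]), 'width': 85.26647501399938}
```

View pics/scene0.png

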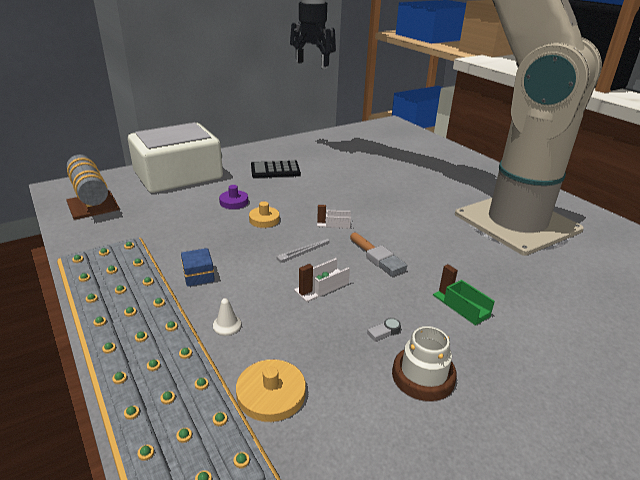

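View pics/top0.png

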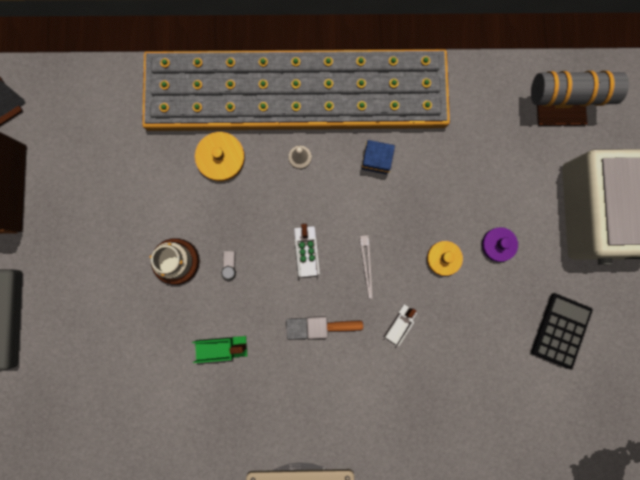

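The top view shows the stone scoop at about (306,250) with its handle at the top (towards +x), the jar at (173,261), the small brass cap at (445,258) and the wide cap at (219,156). The green and small white scoops and the purple cap are look-alikes.

```bash
cat > h.py <<'E'
import numpy as np,cv2
from scipy.spatial.transform import Rotation as R
from cell import ctrl,get_image,camera_params
P={n:camera_params(n) for n in("scene","top")}
def ray(n,u,v):
    p=P[n];d=np.array([(u-p['cx'])/p['fx'],-(v-p['cy'])/p['fy'],-1.]);
    return p['eye'],R.from_euler('xyz',p['orientation']).apply(d)
def onz(n,u,v,z):
    e,d=ray(n,u,v);return e+d*(z-e[2])/d[2]
def proj(n,X):
    p=P[n];c=R.from_euler('xyz',p['orientation']).inv().apply(np.array(X,float)-p['eye'])
    return p['cx']+p['fx']*c[...,0]/-c[...,2],p['cy']-p['fy']*c[...,1]/-c[...,2]
def tri(a,b):
    (e1,d1),(e2,d2)=ray("scene",*a),ray("top",*b)
    A=np.stack([d1,-d2],1);t=np.linalg.lstsq(A,e2-e1,rcond=None)[0]
    q,w=e1+d1*t[0],e2+d2*t[1];return (q+w)/2,np.linalg.norm(q-w)
E
python3 - <<'E'
from h import *
t=cv2.imread('pics/top0.png');s=cv2.imread('pics/scene0.png')
cr=lambda im,u,v,w,h,k:cv2.resize(im[v:v+h,u:u+w],None,fx=k,fy=k,interpolation=cv2.INTER_CUBIC)
a=cr(t,270,215,70,75,5);b=cr(t,140,230,70,75,5)
c=cr(s,280,250,80,60,5);d=cr(s,380,315,80,90,4)
def row(x,y):
    H=max(x.shape[0],y.shape[0]);p=lambda i:cv2.copyMakeBorder(i,0,H-i.shape[0],0,0,0);return np.hstack([p(x),p(y)])
cv2.imwrite('pics/z1.png',row(a,b));cv2.imwrite('pics/z2.png',row(c,d))
def blobs(n,im,lo,hi):
    h=cv2.cvtColor(im,cv2.COLOR_BGR2HSV);m=cv2.inRange(h,lo,hi)
    k,l,st,ce=cv2.connectedComponentsWithStats(m)
    for i in range(1,k):
        if st[i,4]>15: print(n,st[i],ce[i].round(1))
print('brass');[blobs(n,im,(15,120,100),(30,255,255)) for n,im in(("top",t),("scene",s))]
print('darkbrown');[blobs(n,im,(0,80,20),(14,255,120)) for n,im in(("top",t),("scene",s))]
E
```

```text
brass
top [ 142   49  308   79 2335] [296.3  99.8]
top [324  57   9   9  48] [327.9  61.5]
top [356  57   9   9  45] [360.   61.5]
top [389  57   9   9  46] [392.5  61.2]
top [421  57   9   9  42] [424.8  61.2]
top [160  58  10  10  50] [164.9  63. ]
top [193  58   9   9  46] [197.5  62.6]
top [226  58   9   9  46] [230.3  62.6]
top [259  58   9   9  46] [263.1  62.3]
top [291  58   9   8  44] [295.3  61.8]
top [551  71   8  30 136] [555.2  84.4]
top [564  71   8  30 136] [568.3  84.4]
top [590  71   9  29 132] [594.8  84.3]
top [606  71   9  29 137] [610.5  84.2]
top [292  79   9  10  46] [295.7  84.1]
top [324  79   9  10  50] [327.9  83.6]
top [357  79   9   9  45] [361.   83.6]
top [389  79   9   9  49] [392.9  83.4]
top [422  79   9   9  48] [425.7  83.4]
top [160  81   9   9  46] [164.3  85.2]
top [193  80   9  10  49] [197.4  84.6]
top [226  80   9   9  51] [230.2  84.4]
top [259  80   9   9  49] [262.9  84.2]
top [357 101   9  10  47] [361.2 105.7]
top [390 101   9   9  52] [393.8 105.3]
top [423 101   9   9  45] [426.7 105.3]
top [159 103  10   9  54] [164.  107.4]
top [193 
[... 2099 characters left out ...]
]
top [407 309   9   8  52] [410.8 312.4]
top [327 320  36   4  55] [344.6 321.3]
top [328 329  35   3  56] [342.4 330.3]
top [231 346  14   7  79] [237.1 348.8]
scene [ 362    0   19  121 1047] [370.9  57.9]
scene [ 595    0   45   93 1435] [616.9  44.2]
scene [426  55  13  33 254] [431.8  70.6]
scene [ 446   71   68   91 4290] [480.4 114.6]
scene [ 560  109   80  115 6323] [606.1 164.5]
scene [ 67 190  53  30 696] [ 91.3 207. ]
scene [318 205   8  18 134] [321.4 213.1]
scene [    0   234   106   246 17865] [ 39.  376.1]
scene [350 236  18  16  41] [357.9 243.5]
scene [299 264  14  31 382] [305.4 279. ]
scene [439 264  18  30 303] [447.2 277.1]
scene [ 392  350   64   51 1185] [422.1 383.1]
```

View pics/z1.png

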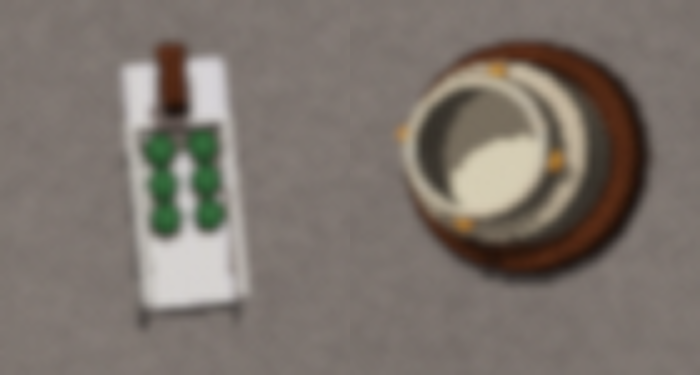

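View pics/z2.png

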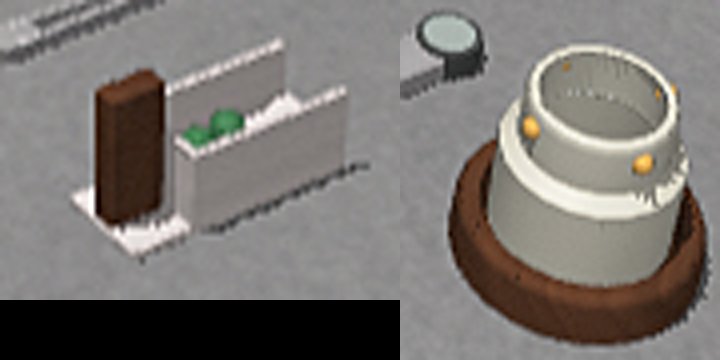

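```bash
python3 - <<'E'
from h import *
np.set_printoptions(precision=1,suppress=True)
T=lambda x,y:(270+x/5-.4,215+y/5-.4)
J=lambda x,y:(140+(x-350)/5-.4,230+y/5-.4)
S=lambda x,y:(280+x/5-.4,250+y/5-.4)
Sj=lambda x,y:(380+(x-400)/4-.4,315+y/4-.4)
print('handle top center',tri(S(131,84),T(171,77)),onz('top',*T(171,75),62),onz('scene',*S(131,84),62))
for n,p in(('left edge',[(123,65),(145,308)]),('right',[(225,57),(248,298)])):
    a,b=[onz('top',*T(*q),5)for q in p];print(n,a,b,np.degrees(np.arctan2(*(a-b)[[1,0]])),np.linalg.norm(a-b))
a,b=onz('top',*T(172,43),62),onz('top',*T(190,305),5);print('axis',a,b)
# wall tops scene
a,b=onz('scene',*S(183,145),36),onz('scene',*S(347,90),36);print('near wall top',a,b,np.degrees(np.arctan2(*(a-b)[[1,0]])),np.linalg.norm(a-b))
a,b=onz('scene',*S(283,41),36),onz('scene',*S(347,90),36);print('front width',a,b,np.linalg.norm(a-b))
# jar rim
print('jar top',onz('top',*J(482,140),78),'scene',onz('scene',*Sj(602,102),78),tri(Sj(602,102),J(482,140)))
a,b=onz('top',*J(404,140),78),onz('top',*J(562,140),78);print(np.linalg.norm(a-b))
E
python3 - <<'E'
from h import *
np.set_printoptions(precision=1,suppress=True)
t=cv2.imread('pics/top0.png');s=cv2.imread('pics/scene0.png')
cr=lambda im,u,v,w,h,k:cv2.resize(im[v:v+h,u:u+w],None,fx=k,fy=k,interpolation=cv2.INTER_CUBIC)
cv2.imwrite('pics/z3.png',np.hstack([cr(t,420,230,50,50,7),cr(s,240,190,50,50,7)]))
# stand base blob z22
print(onz('top',175.4,261.1,10))
E
```

```text
handle top center (array([558.8, -13.6,  60.9]), np.float64(1.3862762764568315)) [558.8 -13.3  62. ] [560.1 -12.8  62. ]
left edge [570.2   7.1   5. ] [472.6  -0.8   5. ] 4.66290142044681 97.9881882245849
right [573. -34.   5.] [476.  -41.9   5. ] 4.702731449330992 97.3049355504387
axis [571.  -13.8  62. ] [473.5 -18.8   5. ]
near wall top [544.   -2.6  36. ] [473.4  -1.4  36. ] -0.9074465888865398 70.69737863747366
front width [476.3 -39.9  36. ] [473.4  -1.4  36. ] 38.550599612549334
jar top [507.9 240.7  78. ] scene [510.  246.7  78. ] (array([507.3, 242.9,  73.6]), np.float64(2.473477963923209))
58.01379121752783
[505.4 242.8  10. ]
```

View pics/z3.png

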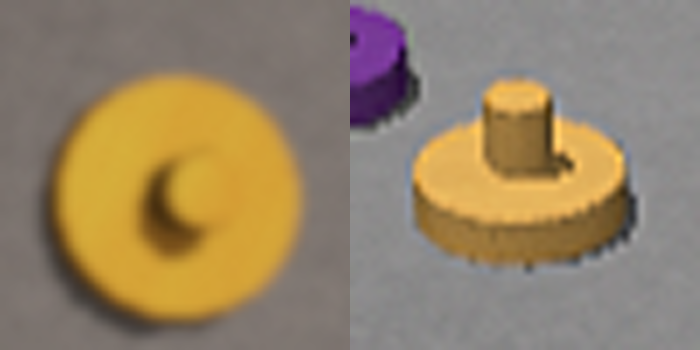

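The jar rim centre comes out at about (507.5, 243). The scoop has its handle at about (559,-14) and a yaw of about 4.7°. Next I'll write the move helper and measure the cap.

```bash
cat >> h.py <<'E'
from scipy.linalg import expm,logm
np.set_printoptions(precision=2,suppress=True)
def pose(p,Rm):
    M=np.eye(4);M[:3,:3]=Rm;M[:3,3]=p;return M
def cur():
    s=ctrl.read_state();return pose(s['eef_pos'],R.from_euler('xyz',s['tool_rot']).as_matrix())
def down(yaw): # tool x down, tool z horizontal at world angle yaw(deg) 
    a=np.radians(yaw);x=np.array([0,0,-1.]);z=np.array([np.cos(a),np.sin(a),0]);return np.stack([x,np.cross(z,x),z],1)
def rows(A,B,n=None,vm=45,wm=8):
    X=np.linalg.inv(A)@B
    rv=R.from_matrix(X[:3,:3]).as_rotvec();d=np.linalg.norm(X[:3,3])
    if n is None:n=int(np.ceil(max(d/vm,np.degrees(np.linalg.norm(rv))/wm,1)))
    S=expm(np.real(logm(X))/n)
    print('total shift',X[:3,3],'rot',rv.round(3),'| n',n,'per row',S[:3,3].round(2),R.from_matrix(S[:3,:3]).as_rotvec().round(4))
E
python3 - <<'E'
from h import *
T=lambda x,y:(420+x/7-.43,230+y/7-.43);S=lambda x,y:(240+(x-350)/7-.43,190+y/7-.43)
print('disc',onz('top',*T(177,197),16),'knob',onz('top',*T(197,190),44),'scene knob',onz('scene',*S(517,96),44),'scene disc',onz('scene',*S(520,170),18),tri(S(517,96),T(197,190)))
C=cur();print(C)
for y in(94.7,-85.3):rows(C,pose([561,-13.5,130],down(y)))
# pixel crosscheck of jar bore
for n in('top','scene'):
    a=np.linspace(0,6.28,9);print(n,*proj(n,[507.5,243,78]))
E
```

```text
disc [ 505.08 -291.43   16.  ] knob [ 505.21 -289.35   44.  ] scene knob [ 505.89 -290.13   44.  ] scene disc [ 506.59 -288.31   18.  ] (array([ 505.61, -289.61,   44.06]), np.float64(0.97322744633473))
[[  -0.      0.96    0.29  186.82]
 [   0.      0.29   -0.96 -621.92]
 [  -1.     -0.     -0.    204.56]
 [   0.      0.      0.      1.  ]]
total shift [  75.37  533.38 -474.94] rot [-2.93 -0.   -0.  ] | n 21 per row [ 3.54 39.31 31.05] [-0.14 -0.   -0.  ]
total shift [  75.37  533.38 -474.94] rot [ 0.21 -0.    0.  ] | n 16 per row [  4.69  30.32 -32.88] [ 0.01 -0.    0.  ]
top 164.75054180378459 257.8342458225658
scene 429.6009071878623 337.8661585716431
```

```bash
python3 -m handwheel '1 4.7 30.3 -32.9 0.013 0 0;1 4.7 30.3 -32.9 0.013 0 0;1 4.7 30.3 -32.9 0.013 0 0;1 4.7 30.3 -32.9 0.013 0 0;1 4.7 30.3 -32.9 0.013 0 0;1 4.7 30.3 -32.9 0.013 0 0;1 4.7 30.3 -32.9 0.013 0 0;1 4.7 30.3 -32.9 0.013 0 0;1 4.7 30.3 -32.9 0.013 0 0;1 4.7 30.3 -32.9 0.013 0 0'
python3 - <<'E'
from h import *
rows(cur(),pose([560.5,-13.7,110],down(-85.3)))
E
```

```text
clock: 1.1
eef_pos: [408.2, -225.6, 151.9]
tool_rot: [-1.522, 1.566, -2.952]
force: [0.4, -0.1, 0.1]
width: 85.7
total shift [  40.94  180.82 -188.35] rot [0.06 0.   0.01] | n 6 per row [  6.89  29.34 -32.13] [0.01 0.   0.  ]
```

```bash
python3 -m handwheel '1 6.9 29.3 -32 0.01 0 0;1 6.9 29.3 -32 0.01 0 0;1 6.9 29.3 -32 0.01 0 0;1 6.9 29.3 -32 0.01 0 0;1 6.9 29.3 -32 0.01 0 0;1 3 15 -16 0.01 0 0;1 0 0 0 0 0 0'
python3 - <<'E'
from h import *
rows(cur(),pose([560.5,-13.7,75],down(-85.3)))
for n in('top','scene'):cv2.imwrite(f'pics/{n}1.png',get_image(n))
E
```

```text
clock: 1.8
eef_pos: [554.2, -14.1, 109.7]
tool_rot: [-2.048, 1.565, 2.754]
force: [-0.2, -0.3, 0.1]
width: 85.3
total shift [34.68  6.48  0.24] rot [ 0.01 -0.    0.01] | n 1 per row [34.68  6.48  0.24] [ 0.01 -0.    0.01]
```

View pics/scene1.png

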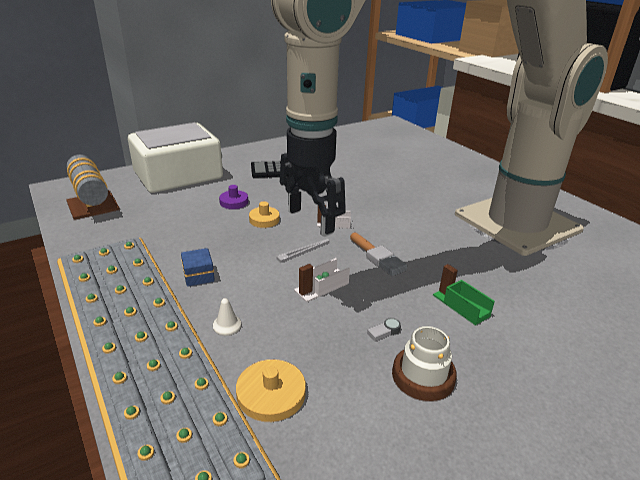

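The gripper is above the scoop with the jaws across the handle. I'll descend to TCP z of about 46 and close.

```bash
python3 -m handwheel '1 20 4 0 0.007 0 0.007;1 20 2.5 0 0 0 0;1 16 0.5 0 0 0 0;1 6 0 0 0 0 0;1 0 0 0 0 0 0'
python3 - <<'E'
from h import *
print(cur());rows(cur(),pose([560.5,-13.7,46],down(-85.3)))
for n in('top','scene'):cv2.imwrite(f'pics/{n}2.png',get_image(n))
t=cv2.imread('pics/scene2.png')
cv2.imwrite('pics/z4.png',cv2.resize(t[180:320,240:400],None,fx=4,fy=4,interpolation=cv2.INTER_CUBIC))
E
```

```text
clock: 2.4
eef_pos: [555.0, -28.3, 48.2]
tool_rot: [-0.459, 1.566, -1.963]
force: [-0.2, 0.5, -0.7]
width: 85.4
[[ -0.     1.     0.07 555.03]
 [ -0.     0.07  -1.   -28.3 ]
 [ -1.    -0.     0.    48.24]
 [  0.     0.     0.     1.  ]]
total shift [  2.17   6.43 -14.22] rot [-0.02  0.    0.  ] | n 1 per row [  2.17   6.43 -14.22] [-0.02  0.    0.  ]
```

View pics/z4.png

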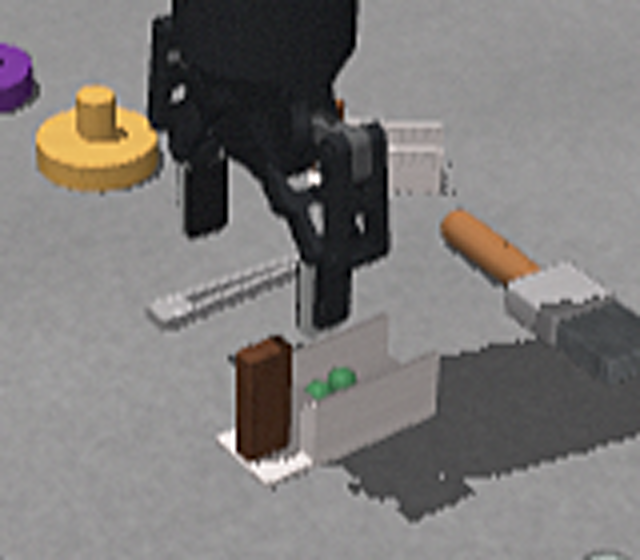

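Run:
```python
from h import *
s=ctrl.read_state();print(s)
M=cur()
for z in(-42,42):
  for x in(-5,8): 
    X=(M@[x,0,z,1])[:3]; print(X,proj('scene',X),proj('top',X))
t=cv2.imread('pics/top2.png')
cv2.imwrite('pics/z5.png',cv2.resize(t[190:310,240:400],None,fx=4,fy=4,interpolation=cv2.INTER_CUBIC))
```

```text
{'clock': 2.5, 'qpos': array([-0.06,  0.72,  0.09,  1.91, -0.12,  0.52, -1.4 ]), 'qd': array([-0.01, -0.01, -0.01, -0.01, -0.  , -0.  , -0.  ]), 'tau': array([  0.07, -52.01,   2.12, -11.07,   0.02,   0.01,   0.01]), 'eef_pos': array([555.97, -27.93,  49.13]), 'tool_rot': array([-0.04,  1.57, -1.55]), 'force': array([0.48, 0.78, 0.68]), 'torque': array([ 0.06, -0.05,  0.02]), 'width': 85.47543537646536}
[553.17  14.    53.95] (np.float64(317.0011197926872), np.float64(276.8556354686673)) (np.float64(289.6238099069359), np.float64(233.24171407952247))
[553.17  13.94  40.95] (np.float64(316.7796028553858), np.float64(282.8118974904039)) (np.float64(289.9889993573177), np.float64(234.0193821224295))
[558.77 -69.82  54.31] (np.float64(290.7003161498092), np.float64(254.0319481849211)) (np.float64(333.5144178136302), np.float64(229.78162679603435))
[558.78 -69.87  41.31] (np.float64(290.69096447596195), np.float64(259.7876164373913)) (np.float64(333.2699757789823), np.float64(230.60629825132165))
```

View pics/z5.png

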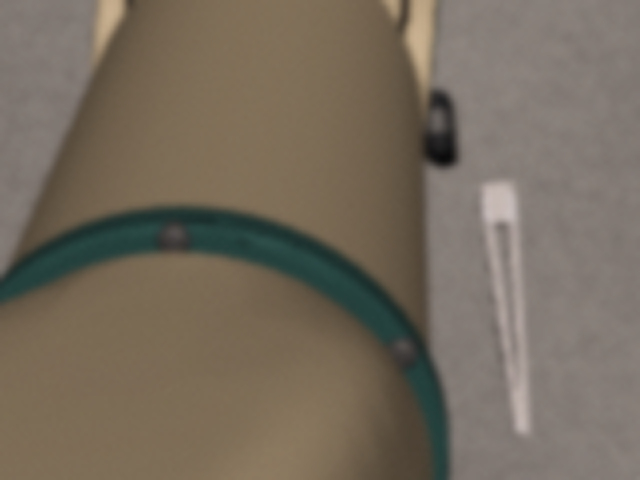

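Run:
```python
from h import *
for p,yaw in(([187,-622.5,205.4],-73),([554.2,-14.1,109.7],-85.7),([555.5,-28,48.5],-86)):
  for z in(-42,42):
    for x in(-5,8):
      X=(pose(p,down(yaw))@[x,0,z,1])[:3];print(X,*proj('scene',X))
t=cv2.imread('pics/scene0.png');u=cv2.imread('pics/scene1.png')
cv2.imwrite('pics/z6.png',np.hstack([cv2.resize(i,None,fx=4,fy=4,interpolation=cv2.INTER_CUBIC) for i in(t[0:100,270:360],u[160:260,270:360])]))
```

```text
[ 174.72 -582.34  210.4 ] 321.674069909051 80.02689762488325
[ 174.72 -582.34  197.4 ] 321.522800630499 84.74748745893424
[ 199.28 -662.66  210.4 ] 299.62812585972415 74.48670869795984
[ 199.28 -662.66  197.4 ] 299.58849548849633 79.07942363268299
[551.05  27.78 114.7 ] 323.47886897792864 251.26620652759863
[551.05  27.78 101.7 ] 323.20973621449184 257.75344249433175
[557.35 -55.98 114.7 ] 295.1804748500433 229.33522001086519
[557.35 -55.98 101.7 ] 295.15109651449814 235.57077855349726
[552.57  13.9   53.5 ] 317.25637034122985 276.93466719580243
[552.57  13.9   40.5 ] 317.050003150783 282.9027008392608
[558.43 -69.9   53.5 ] 290.8415257743485 254.3202841170946
[558.43 -69.9   40.5 ] 290.8459986435508 260.08418782827664
```

View pics/z6.png

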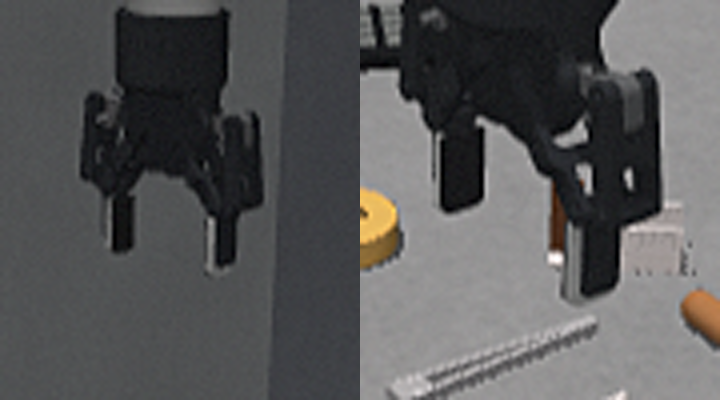

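The image shows the open fingertips about 33 mm higher than the readings imply, at x of about -38 from the TCP. There was also an unexplained y drift of -14 mm. I'll test single moves before going on.

```bash
python3 -m handwheel '1 0 0 -10 0 0 0'; python3 -m handwheel '1 0 0 0 0 0 0'; python3 -m handwheel '1 0 8 0 0 0 0';python3 -m handwheel '1 0 0 0 0 0 0'; python3 -m handwheel '1 10 0 0 0 0 0';python3 -m handwheel '1 0 0 0 0 0 0'
```

```text
clock: 2.6
eef_pos: [555.8, -19.8, 50.0]
tool_rot: [0.233, 1.565, -1.274]
force: [0.2, 0.3, 0.9]
width: 85.5
clock: 2.7
eef_pos: [556.1, -17.6, 50.7]
tool_rot: [0.521, 1.566, -0.984]
force: [-0.1, 1.4, -1.0]
width: 85.5
clock: 2.8
eef_pos: [563.5, -16.9, 51.2]
tool_rot: [0.389, 1.566, -1.115]
force: [0.1, -0.3, -1.4]
width: 85.5
clock: 2.9
eef_pos: [565.6, -16.2, 51.9]
tool_rot: [0.863, 1.565, -0.641]
force: [0.3, -0.3, 0.2]
width: 85.0
clock: 3.0
eef_pos: [567.2, -16.2, 42.7]
tool_rot: [1.058, 1.562, -0.445]
force: [0.7, 0.4, 0.2]
width: 85.6
clock: 3.1
eef_pos: [566.3, -16.1, 41.4]
tool_rot: [0.928, 1.564, -0.575]
force: [-0.7, 0.1, -0.7]
width: 85.1
```

```bash
python3 -m handwheel '1 12 -4 -2 0 0 0;1 0 0 0 0 0 0'
python3 - <<'E'
from h import *
print(ctrl.read_state()['eef_pos'],ctrl.read_state()['force'])
t=get_image('scene')
cv2.imwrite('pics/z7.png',cv2.resize(t[180:320,240:400],None,fx=4,fy=4,interpolation=cv2.INTER_CUBIC))
E
```

```text
clock: 3.3
eef_pos: [561.8, -14.6, 28.5]
tool_rot: [0.823, 1.564, -0.68]
force: [-0.6, -1.0, 0.3]
width: 85.4
[561.76 -14.56  28.47] [-0.64 -0.96  0.27]
```

View pics/z7.png

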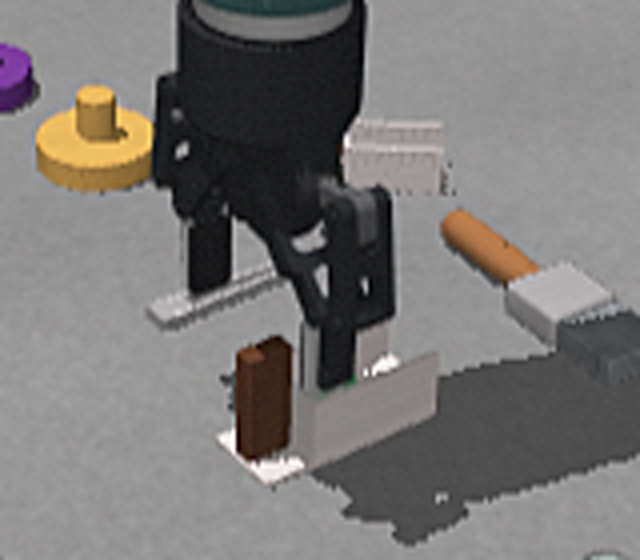

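Run:
```python
from h import *
s=ctrl.read_state();print(s['eef_pos'],s['qpos'],cur())
for z in(20,36,50,60):print(onz('scene',323.7,276,z),onz('scene',292,253,z))
cv2.imwrite('pics/top3.png',get_image('top'))
```

```text
[563.17 -14.84  29.37] [-0.08  0.76  0.09  1.91 -0.13  0.47 -1.41] [[  0.01   1.     0.07 563.17]
 [ -0.     0.07  -1.   -14.84]
 [ -1.     0.01   0.    29.37]
 [  0.     0.     0.     1.  ]]
[516.13 -20.51  20.  ] [ 530.05 -116.18   20.  ]
[528.17  -2.53  36.  ] [541.69 -95.41  36.  ]
[538.71  13.19  50.  ] [551.87 -77.22  50.  ]
[546.24  24.42  60.  ] [559.14 -64.24  60.  ]
```

View pics/top3.png

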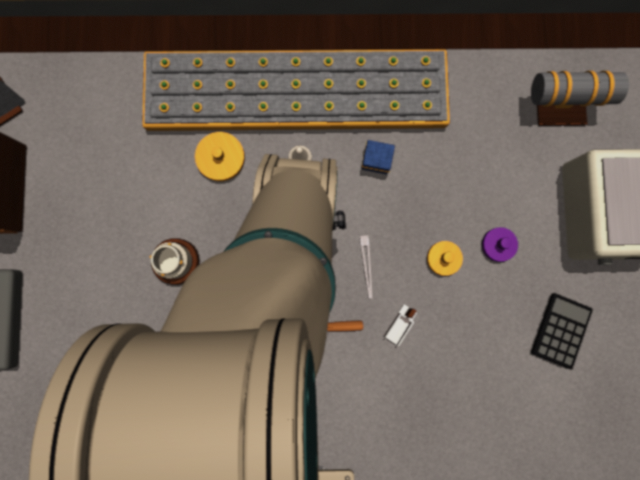

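```bash
python3 -m handwheel '1 8 0 -1 0 0 0;1 0 0 0 0 0 0'
python3 - <<'E'
from h import *
t=get_image('scene')
cv2.imwrite('pics/z8.png',cv2.resize(t[180:320,240:400],None,fx=5,fy=5,interpolation=cv2.INTER_CUBIC)[:600])
E
```

```text
clock: 3.6
eef_pos: [564.8, -14.3, 22.1]
tool_rot: [1.102, 1.559, -0.402]
force: [-0.4, -0.2, 0.4]
width: 85.4
```

View pics/z8.png

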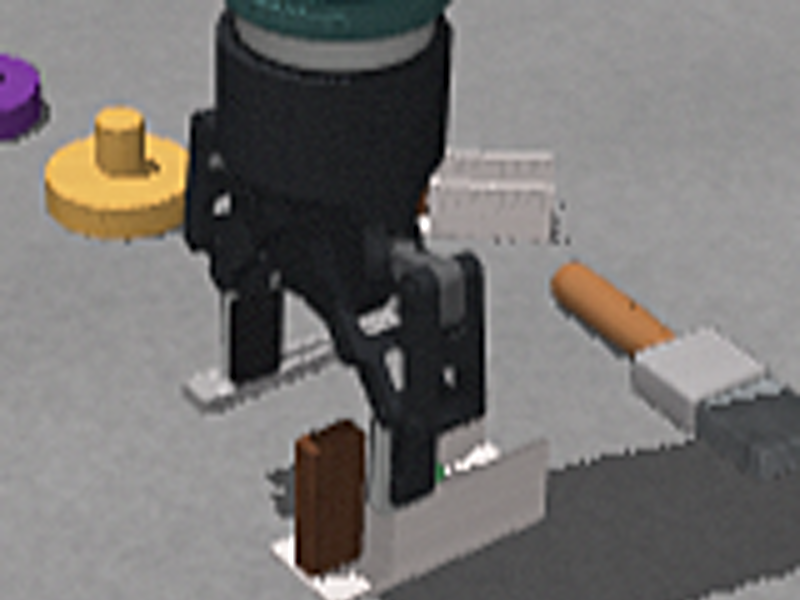

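Run:
```python
from h import *
print(ctrl.read_state()['eef_pos'])
for z in(30,40,45,50,55,60,65):print(z,'nearinner+x',onz('scene',314.8,280,z)[:2],'nearouter+x',onz('scene',318.4,281,z)[:2],'outer-x',onz('scene',327,279.5,z)[:2],'far outer +x?',onz('scene',286,256.5,z)[:2], 'far -x',onz('scene',296,254.5,z)[:2])
```

```text
[565.36 -14.45  22.59]
30 nearinner+x [544.1   -6.98] nearouter+x [540.02  -1.25] outer-x [524.13   2.62] far outer +x? [553.3 -98.3] far -x [533.11 -94.85]
40 nearinner+x [551.25   4.21] nearouter+x [547.24   9.83] outer-x [531.65  13.63] far outer +x? [560.27 -85.41] far -x [540.46 -82.02]
45 nearinner+x [554.82   9.8 ] nearouter+x [550.85  15.37] outer-x [535.41  19.13] far outer +x? [563.76 -78.96] far -x [544.13 -75.6 ]
50 nearinner+x [558.4  15.4] nearouter+x [554.47  20.92] outer-x [539.17  24.64] far outer +x? [567.25 -72.51] far -x [547.81 -69.18]
55 nearinner+x [561.97  20.99] nearouter+x [558.08  26.46] outer-x [542.92  30.14] far outer +x? [570.74 -66.06] far -x [551.48 -62.77]
60 nearinner+x [565.54  26.59] nearouter+x [561.69  32.  ] outer-x [546.68  35.65] far outer +x? [574.22 -59.62] far -x [555.16 -56.35]
65 nearinner+x [569.11  32.18] nearouter+x [565.3   37.54] outer-x [550.44  41.15] far outer +x? [577.71 -53.17] far -x [558.84 -49.94]
```

The fingertips are in front of the wall at z of about 61, roughly 39 mm behind the reported TCP. I'll trust the images. By the images the lateral alignment with the handle is right, so I'll descend another 10 mm and close.

```bash
python3 -m handwheel '1 9 0 0 0 0 0;1 1 0 0 0 0 0;0.3 0 0 0 0 0 0;0 0 0 0 0 0 0'
python3 - <<'E'
from h import *
print(ctrl.read_state()['eef_pos'],ctrl.read_state()['width'])
t=get_image('scene')
cv2.imwrite('pics/z9.png',cv2.resize(t[180:320,240:400],None,fx=5,fy=5,interpolation=cv2.INTER_CUBIC)[:600])
E
```

```text
clock: 4.05
eef_pos: [565.9, -14.7, 12.0]
tool_rot: [1.136, 1.558, -0.368]
force: [0.1, 0.1, 0.2]
width: 59.0
[565.91 -14.67  11.95] 59.02167616268596
```

View pics/z9.png

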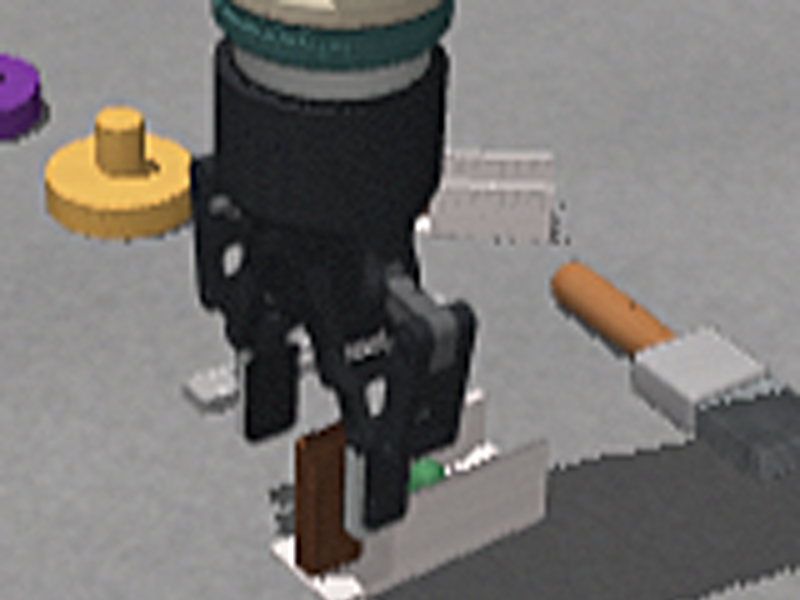

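Run:
```python
from h import *
for z in(35,40,45,50):print(z,onz('scene',309.2,284,z)[:2],onz('scene',289,267.6,z)[:2])
```

```text
35 [562.38   3.71] [569.39 -57.23]
40 [565.82   9.25] [572.76 -51.11]
45 [569.25  14.8 ] [576.12 -44.99]
50 [572.69  20.35] [579.49 -38.87]
```

```bash
python3 -m handwheel '-1 0 -1 0 0 0 0;-1 0 0 0 0 0 0;-1 0 0 0 0 0 0;-1 0 0 0 0 0 0;-1 0 0 0 0 0 0'
python3 - <<'E'
from h import *
print(cur())
t=get_image('scene')
cv2.imwrite('pics/z10.png',cv2.resize(t[180:320,240:400],None,fx=5,fy=5,interpolation=cv2.INTER_CUBIC)[:600])
E
```

```text
clock: 4.6
eef_pos: [565.3, -14.9, 12.5]
tool_rot: [1.158, 1.556, -0.346]
force: [0.3, 0.9, -1.2]
width: 11.0
[[  0.01   1.     0.07 565.3 ]
 [ -0.     0.07  -1.   -14.87]
 [ -1.     0.01   0.01  12.48]
 [  0.     0.     0.     1.  ]]
```

View pics/z10.png

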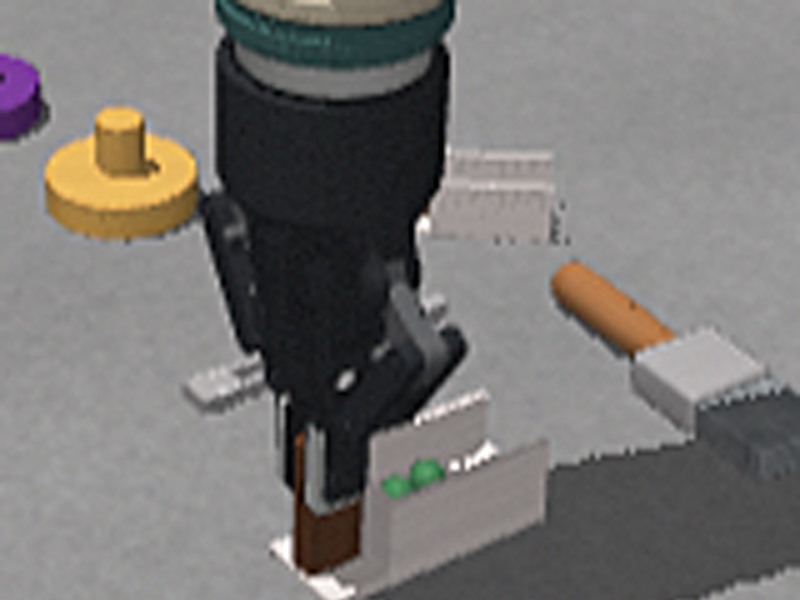

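The handle is gripped, with a width of 11. I'll lift straight up and check.

```bash
cat >> h.py <<'E'
M0=None
LIP0=np.array([473.6,-20.7,14.]);PSI0=4.7
TCP0=pose([565.3,-14.9,12.5],R.from_matrix([[.005,1,.07],[0,.07,-1],[-1,.005,.005]]).as_matrix())
E
python3 -m handwheel '-1 -5 0 0 0 0 0;-1 -10 0 0 0 0 0;-1 -12 0 0 0 0 0;-1 -12 0 0 0 0 0;-1 -12 0 0 0 0 0;-1 -12 0 0 0 0 0;-1 -12 0 0 0 0 0;-1 -12 0 0 0 0 0;-1 -6 0 0 0 0 0;-1 0 0 0 0 0 0'
python3 - <<'E'
from h import *
print(ctrl.read_state()['force'],cur())
t=get_image('scene');cv2.imwrite('pics/scene4.png',t)
cv2.imwrite('pics/z11.png',cv2.resize(t[120:270,240:400],None,fx=4,fy=4,interpolation=cv2.INTER_CUBIC))
E
```

```text
clock: 5.65
eef_pos: [564.3, -14.2, 115.4]
tool_rot: [1.224, 1.554, -0.281]
force: [0.3, -1.0, -1.6]
width: 11.1
[ 0.3  -1.   -1.61] [[  0.02   1.     0.07 564.29]
 [ -0.     0.07  -1.   -14.21]
 [ -1.     0.02   0.01 115.42]
 [  0.     0.     0.     1.  ]]
```

View pics/z11.png

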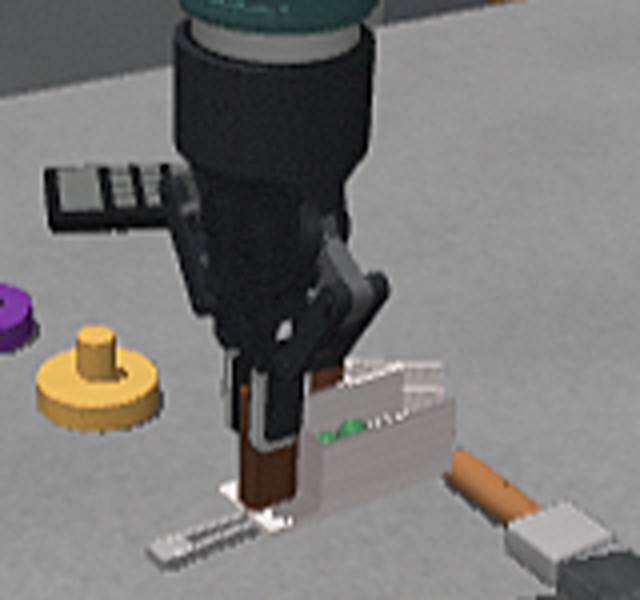

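```bash
cat >> h.py <<'E'
def Ms(lip,psi,th=0.,): # scoop lip frame; th deg front down
    a=np.radians(psi)
    # front (-x) down = rotation about +y_scoop negative? x axis goes up: Ry(-th)
    return pose(lip,(R.from_euler('z',psi,degrees=True)*R.from_euler('y',-(-th) if False else -th,degrees=True)).as_matrix())
REL=np.linalg.inv(Ms(LIP0,PSI0))@TCP0
def lipnow(): 
    S=cur()@np.linalg.inv(REL);x=S[:3,0]
    return S[:3,3],np.degrees(np.arctan2(x[1],x[0])),np.degrees(np.arcsin(x[2]))
JAR=np.array([507.5,243,78])
def tgt(psi,back,h,th):
    a=np.radians(psi);return Ms(JAR+[back*np.cos(a),back*np.sin(a),h],psi,th)@REL
E
python3 - <<'E'
from h import *
print(lipnow(),REL)
rows(cur(),tgt(28,14,40,0),20)
A=tgt(28,14,40,0);print(A)
rows(A,tgt(28,14,25,15))
E
```

```text
(array([472.37, -19.7 , 115.57]), np.float64(4.499465238095352), np.float64(0.5646479471819784)) [[ 0.    1.   -0.01 91.87]
 [-0.   -0.01 -1.   -1.73]
 [-1.    0.    0.   -1.5 ]
 [ 0.    0.    0.    1.  ]]
total shift [  -2.34   57.89 -302.21] rot [-0.41  0.01 -0.01] | n 20 per row [ -0.08   5.81 -14.36] [-0.02  0.   -0.  ]
[[  0.01   0.89   0.46 601.79]
 [ -0.     0.46  -0.89 291.17]
 [ -1.     0.     0.   116.5 ]
 [  0.     0.     0.     1.  ]]
total shift [-8.84 -2.7   0.06] rot [0.   0.   0.26] | n 2 per row [-4.51 -1.06  0.03] [0.   0.   0.13]
```

```bash
python3 -m handwheel '-1 0 2 -5 -0.01 0 0;-1 0 4 -10 -0.02 0 0;-1 0 5.8 -14.4 -0.02 0 0;-1 0 5.8 -14.4 -0.02 0 0;-1 0 5.8 -14.4 -0.02 0 0;-1 0 5.8 -14.4 -0.02 0 0;-1 0 5.8 -14.4 -0.02 0 0;-1 0 5.8 -14.4 -0.02 0 0;-1 0 5.8 -14.4 -0.02 0 0;-1 0 5.8 -14.4 -0.02 0 0'
python3 - <<'E'
from h import *
print(lipnow());rows(cur(),tgt(28,14,40,0),12)
E
```

```text
clock: 6.7
eef_pos: [595.1, 135.6, 111.7]
tool_rot: [0.909, 1.56, -0.388]
force: [0.3, -0.1, -2.2]
width: 10.3
(array([506.49, 111.3 , 112.91]), np.float64(16.389992306251838), np.float64(0.200184983943356))
total shift [  -5.33   48.56 -147.98] rot [-0.2   0.01 -0.  ] | n 12 per row [ -0.42   5.18 -11.92] [-0.02  0.   -0.  ]
```

```bash
python3 -m handwheel '-1 -1 5.5 -14 -0.02 0 0;-1 -1 5.5 -14 -0.02 0 0;-1 -1 5.5 -14 -0.02 0 0;-1 -1 5.5 -14 -0.02 0 0;-1 -1 5.5 -14 -0.02 0 0;-1 -0.5 5 -14 -0.02 0 0;-1 -0.5 5 -14 -0.02 0 0;-1 -0.5 5 -14 -0.02 0 0;-1 0 3 -10 -0.02 0 0;-1 0 0 -5 -0.02 0 0'
python3 - <<'E'
from h import *
print(lipnow());rows(cur(),tgt(28,14,25,0))
E
```

```text
clock: 7.7
eef_pos: [591.9, 284.6, 118.1]
tool_rot: [0.787, 1.56, -0.29]
force: [-0.7, -0.5, -2.9]
width: 10.9
(array([510.74, 241.52, 119.37]), np.float64(29.01136111476634), np.float64(0.13332431064817))
total shift [16.67 11.7  -1.27] rot [ 0.02  0.01 -0.  ] | n 1 per row [16.67 11.7  -1.27] [ 0.02  0.   -0.  ]
```

```bash
python3 -m handwheel '-1 5 6 -0.5 0.01 0 0;-1 7 4 -0.5 0.01 0 0;-1 2 1 0 0 0 0;-1 0 0 0 0 0 0'
python3 - <<'E'
from h import *
print(lipnow());
t=get_image('scene');p=get_image('top')
cv2.imwrite('pics/z12.png',np.hstack([cv2.resize(t[260:420,340:500],None,fx=2.5,fy=2.5,interpolation=cv2.INTER_CUBIC),cv2.resize(p[170:330,90:250],None,fx=2.5,fy=2.5,interpolation=cv2.INTER_CUBIC)]))
print(proj('scene',lipnow()[0]),proj('top',lipnow()[0]))
E
```

```text
clock: 8.1
eef_pos: [601.9, 289.6, 102.3]
tool_rot: [0.598, 1.561, -0.501]
force: [-0.4, -0.2, -2.9]
width: 11.1
(array([519.74, 248.41, 103.71]), np.float64(27.74823127083826), np.float64(0.04175316290660568))
(np.float64(428.53738738430053), np.float64(329.3157683705864)) (np.float64(157.36955053043513), np.float64(250.17308237169254))
```

View pics/z12.png

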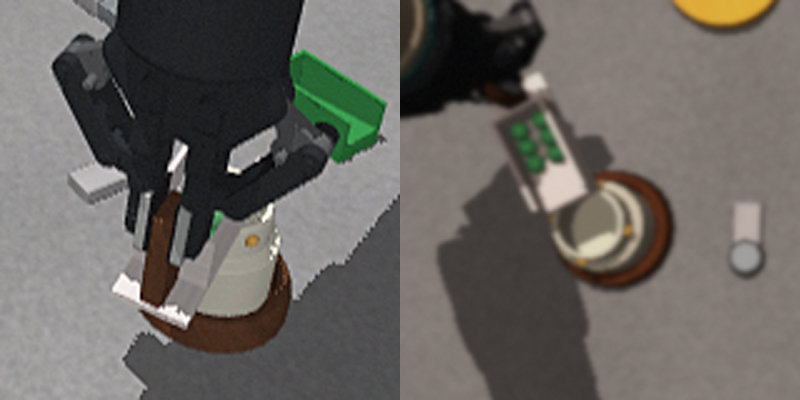

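Run:
```python
from h import *
rows(cur(),tgt(28,13,21,12),6)
rows(tgt(28,13,21,12),tgt(28,13,21,24),6)
```

```text
total shift [-14.    -1.85  -1.19] rot [-0.    0.01  0.21] | n 6 per row [-2.35 -0.1  -0.21] [-0.    0.    0.03]
total shift [-19.14  -1.6    0.07] rot [0.   0.   0.21] | n 6 per row [-3.21  0.01  0.01] [0.   0.   0.03]
```

```bash
python3 -m handwheel '-1 -2.4 -0.1 -0.2 0 0 0.035;-1 -2.4 -0.1 -0.2 0 0 0.035;-1 -2.4 -0.1 -0.2 0 0 0.035;-1 -2.4 -0.1 -0.2 0 0 0.035;-1 -2.4 -0.1 -0.2 0 0 0.035;-1 -2.4 -0.1 -0.2 0 0 0.035;-1 0 0 0 0 0 0'
python3 - <<'E'
from h import *
print(lipnow());rows(cur(),tgt(28,13,21,18),4)
t=get_image('scene');p=get_image('top')
cv2.imwrite('pics/z13.png',np.hstack([cv2.resize(t[260:420,340:500],None,fx=2.5,fy=2.5,interpolation=cv2.INTER_CUBIC),cv2.resize(p[170:330,90:250],None,fx=2.5,fy=2.5,interpolation=cv2.INTER_CUBIC)]))
print(proj('top',lipnow()[0]))
E
```

```text
clock: 8.9
eef_pos: [600.1, 286.2, 118.6]
tool_rot: [1.527, 1.347, 0.425]
force: [-0.7, -0.4, -2.4]
width: 10.8
(array([519.52, 246.02, 100.18]), np.float64(27.618511463575103), np.float64(12.509160108069473))
total shift [-7.47  0.4  -3.49] rot [-0.01  0.01  0.1 ] | n 4 per row [-1.86  0.17 -0.88] [-0.    0.    0.02]
(np.float64(158.98109462041293), np.float64(249.63275768697682))
```

View pics/z13.png

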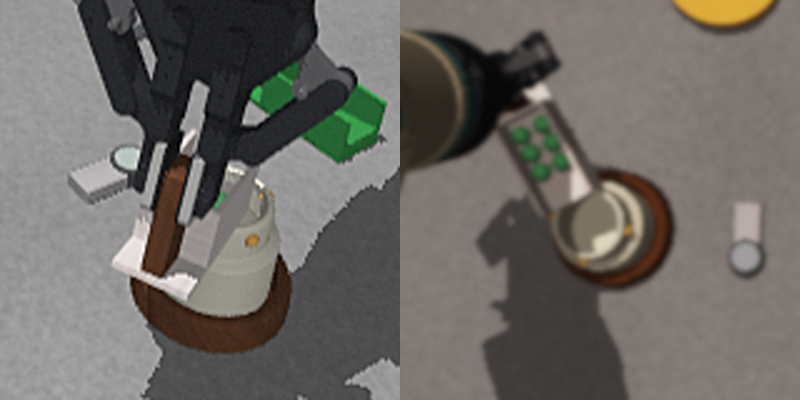

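Run:
```python
from h import *
B=np.array([-4,0,31.])
T1=TCP0.copy();T1[:3,3]+=B
REL2=np.linalg.inv(Ms(LIP0,PSI0))@T1
C=cur();C[:3,3]+=B
S=C@np.linalg.inv(REL2);print(S[:3,3],proj('top',S[:3,3]))
print(onz('top',160.8-.2,251.6-.2,100))
```

```text
[526.59 251.13 101.83] (np.float64(156.31530726416477), np.float64(246.41669351089905))
[517.67 243.87 100.  ]
```

```bash
python3 -m handwheel '-1 -2 1 -1.2 0 0 0.02;-1 -2 1 -1.2 0 0 0.02;-1 -2 1 -1.2 0 0 0.02;-1 -2 0 0 0 0 0.02;-1 -2 0 0 0 0 0.02;-1 0 0 0 0 0 0;-1 0 0 0 0 0 0'
python3 - <<'E'
from h import *
print(lipnow());rows(cur(),tgt(28,15,21,24),6)
p=get_image('top')
cv2.imwrite('pics/z14.png',cv2.resize(p[200:300,110:210],None,fx=5,fy=5,interpolation=cv2.INTER_CUBIC))
print(proj('top',lipnow()[0]))
E
```

```text
clock: 9.7
eef_pos: [602.7, 292.2, 130.2]
tool_rot: [1.542, 1.239, 0.44]
force: [0.3, 0.5, -1.7]
width: 10.8
(array([524.39, 253.1 , 102.08]), np.float64(27.6984093000764), np.float64(18.73675814339263))
total shift [-7.01 -5.59  0.72] rot [-0.    0.01  0.09] | n 6 per row [-1.2  -0.89  0.11] [-0.    0.    0.02]
(np.float64(155.1794196722905), np.float64(247.6349230902704))
```

View pics/z14.png

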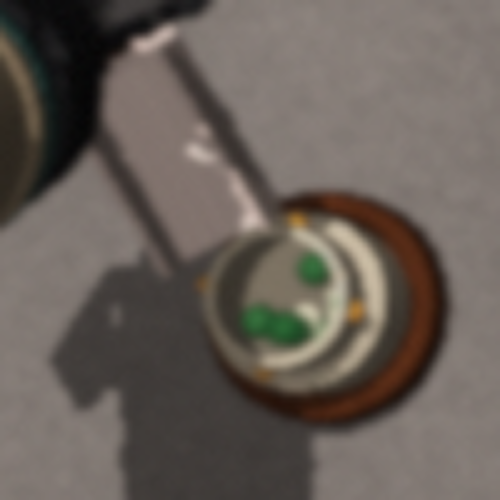

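Run:
```python
from h import *
p=get_image('top');t=get_image('scene')
cv2.imwrite('pics/z15.png',np.vstack([np.hstack([cv2.resize(p[200:300,110:210],None,fx=4,fy=4),cv2.resize(t[290:390,380:480],None,fx=4,fy=4)])]))
cv2.imwrite('pics/scene5.png',t)
for n,i in(('top',p),('scene',t)):
    h=cv2.cvtColor(i,cv2.COLOR_BGR2HSV);m=cv2.inRange(h,(55,100,30),(85,255,200));k,l,st,c=cv2.connectedComponentsWithStats(m)
    print(n,[(c[j].round().astype(int).tolist(),int(st[j,4])) for j in range(1,k) if st[j,4]>5 and (c[j][1]>130 and (n=='top' or c[j][0]>290))])
```

```text
top [([170, 251], 13), ([164, 266], 61), ([217, 349], 962), ([4, 391], 22)]
scene [([454, 292], 326), ([478, 310], 627)]
```

View pics/z15.png

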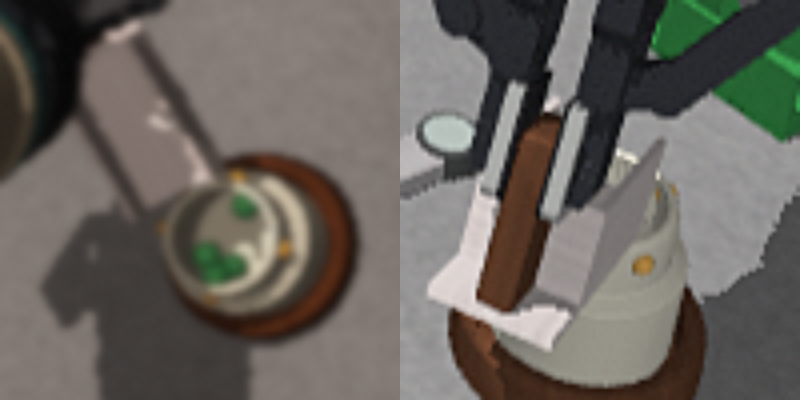

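View pics/scene5.png

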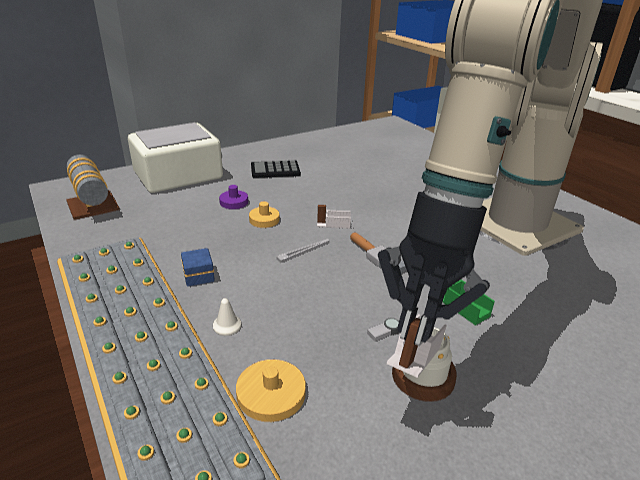

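The scoop looks empty and no stones are on the counter. I'll tip it a bit further to be safe, then level it.

```bash
python3 -m handwheel '-1 -5 0 0 0 0 0.06;-1 -5 0 0 0 0 0.06;-1 -5 0 0 0 0 0.06;-1 -5 0 0 0 0 0.06;-1 0 0 0 0 0 0;-1 0 0 0 0 0 0'
python3 - <<'E'
from h import *
print(lipnow());rows(cur(),tgt(28,40,45,0))
p=get_image('top')
cv2.imwrite('pics/z16.png',cv2.resize(p[200:300,110:210],None,fx=5,fy=5,interpolation=cv2.INTER_CUBIC))
E
```

```text
clock: 10.45
eef_pos: [599.8, 275.1, 130.9]
tool_rot: [1.472, 1.168, 0.36]
force: [-1.2, 0.3, -1.4]
width: 10.7
(array([523.36, 237.3 ,  96.83]), np.float64(27.52839496098544), np.float64(22.669396559277814))
total shift [ 21.72  28.5  -14.92] rot [-0.02  0.04 -0.4 ] | n 3 per row [ 6.03 10.46 -4.82] [-0.01  0.01 -0.13]
```

View pics/z16.png

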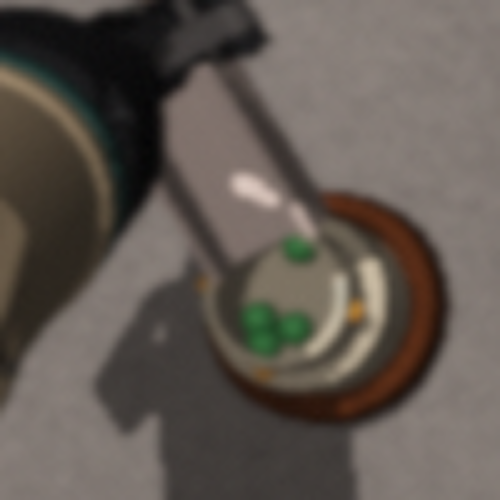

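```bash
python3 -m handwheel '-1 -10 10 0 0 0 0;-1 -10 15 -3 0 0 -0.08;-1 2 15 -5 0 0 -0.13;-1 2 10 -5 0 0 -0.13;-1 0 0 0 0 0 -0.06;-1 0 0 0 0 0 0'
python3 - <<'E'
from h import *
print(ctrl.read_state()['qpos'],lipnow())
rows(cur(),tgt(28,60,60,0))
p=get_image('top');t=get_image('scene')
cv2.imwrite('pics/z17.png',np.hstack([cv2.resize(p[200:300,110:210],None,fx=4,fy=4),cv2.resize(t[290:390,380:480],None,fx=4,fy=4)]))
E
```

```text
clock: 11.1
eef_pos: [626.5, 305.5, 159.8]
tool_rot: [0.415, 1.537, -0.704]
force: [-0.1, -0.7, -1.9]
width: 10.6
[-0.2   0.8  -0.58  1.42  0.5   1.06 -2.01] (array([543.57, 265.93, 160.47]), np.float64(26.608214537249797), np.float64(0.4853472140944855))
total shift [23.54 17.15 -0.34] rot [-0.02  0.03 -0.01] | n 1 per row [23.54 17.15 -0.34] [-0.02  0.03 -0.01]
```

View pics/z17.png

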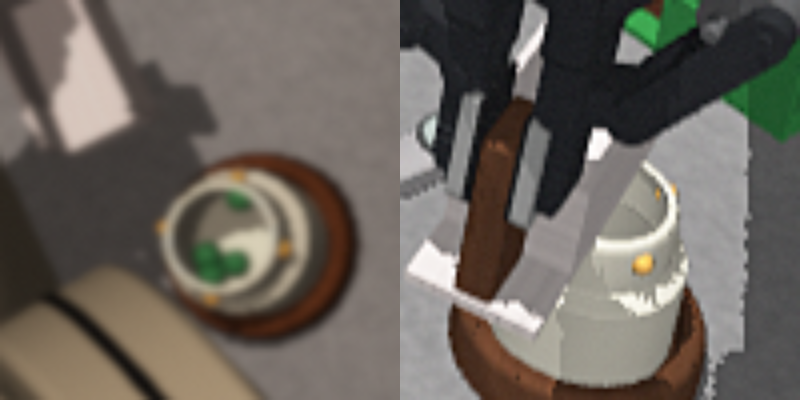

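Run:
```python
from h import *
rows(cur(),Ms([480,-20,50],4.7)@REL,10)
```

```text
total shift [ 117.41 -188.81  259.25] rot [ 0.38  0.03 -0.02] | n 10 per row [ 11.54 -14.14  29.1 ] [ 0.04  0.   -0.  ]
```

```bash
python3 -m handwheel '-1 5 -14 29 0.038 0 0;-1 10 -14 29 0.038 0 0;-1 11.5 -14 29 0.038 0 0;-1 11.5 -14 29 0.038 0 0;-1 11.5 -14 29 0.038 0 0;-1 11.5 -14 29 0.038 0 0;-1 11.5 -14 29 0.038 0 0;-1 11.5 -14 29 0.038 0 0;-1 8 -14 29 0.038 0 0;-1 0 0 0 0 0 0'
python3 - <<'E'
from h import *
print(lipnow());rows(cur(),Ms([480,-20,40],4.7)@REL)
E
```

```text
clock: 12.2
eef_pos: [566.7, 7.1, 71.1]
tool_rot: [0.746, 1.536, -0.715]
force: [0.5, -0.4, -1.9]
width: 10.4
(array([475.3 ,  -2.34,  70.87]), np.float64(7.009290726942334), np.float64(1.0342617374563527))
total shift [33.16  1.86 20.91] rot [ 0.04  0.02 -0.02] | n 1 per row [33.16  1.86 20.91] [ 0.04  0.02 -0.02]
```

```bash
python3 -m handwheel '-1 8 0 5 0.01 0.005 -0.004;-1 10 0 5 0.01 0.005 -0.004;-1 10 0 2 0.01 0.005 -0.004;-1 10 0 0 0.01 0.005 -0.004;-1 0 0 0 0 0 0;-1 0 0 0 0 0 0'
python3 - <<'E'
from h import *
print(lipnow(),cur());
t=get_image('scene')
cv2.imwrite('pics/z18.png',cv2.resize(t[160:320,240:400],None,fx=3.5,fy=3.5,interpolation=cv2.INTER_CUBIC))
E
```

```text
clock: 12.8
eef_pos: [567.5, -3.1, 30.9]
tool_rot: [1.53, 1.562, 0.03]
force: [0.0, -0.2, -1.4]
width: 10.8
(array([475.81,  -8.99,  32.08]), np.float64(4.765812411332142), np.float64(0.20806735933740242)) [[  0.01   1.     0.07 567.51]
 [  0.     0.07  -1.    -3.09]
 [ -1.     0.01   0.    30.91]
 [  0.     0.     0.     1.  ]]
```

View pics/z18.png

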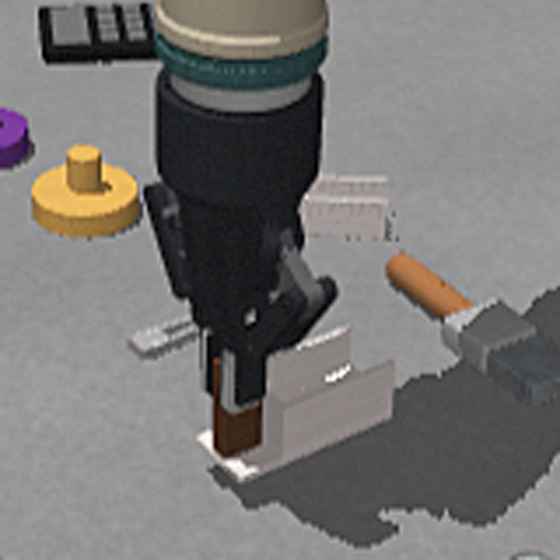

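```bash
python3 -m handwheel '-1 8 0 0 0 0 0;-1 5 0 0 0 0 0;-1 3 0 0 0 0 0;-1 0 0 0 0 0 0;-1 1 0 0 0 0 0;-1 0 0 0 0 0 0'; python3 -c "
from h import *
print(lipnow(),ctrl.read_state()['force'])"
```

```text
clock: 13.45
eef_pos: [568.2, -1.6, 13.1]
tool_rot: [1.592, 1.561, 0.094]
force: [0.0, 1.3, -1.0]
width: 11.0
(array([476.54,  -7.73,  14.16]), np.float64(4.877016806295222), np.float64(0.29112942219669213)) [ 0.05  1.27 -1.03]
```

```bash
python3 -m handwheel '-1 1 0 0 0 0 0;-1 0 0 0 0 0 0;0 0 0 0 0 0 0;0 0 0 0 0 0 0;0 0 0 0 0 0 0;0 0 0 0 0 0 0'
python3 - <<'E'
from h import *
t=get_image('scene')
cv2.imwrite('pics/z19.png',cv2.resize(t[160:320,240:400],None,fx=3.5,fy=3.5,interpolation=cv2.INTER_CUBIC))
rows(cur(),pose([566,-4,150],down(-85.3)))
E
```

```text
clock: 14.05
eef_pos: [569.3, -1.7, 13.2]
tool_rot: [1.58, 1.558, 0.082]
force: [0.6, -0.5, -0.2]
width: 42.8
total shift [-136.87   -1.77    2.09] rot [-0.01 -0.   -0.01] | n 4 per row [-34.21  -0.6    0.52] [-0. -0. -0.]
```

View pics/z19.png

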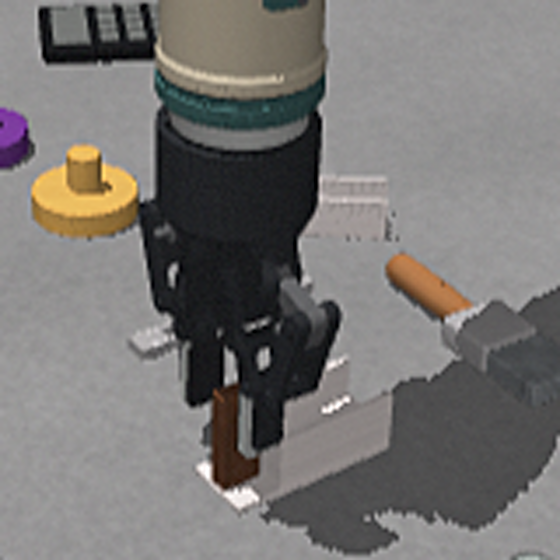

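```bash
python3 -m handwheel '0 -20 0 0 0 0 0;0 -35 0 0 0 0 0;0 -35 0 0 0 0 0;0 -30 0 0 0 0 0;0 0 0 0 0 0 0'
python3 - <<'E'
from h import *
for z in(34,38,42,46):print(z,onz('scene',302.4,280,z),onz('scene',240+325/5,180+505/5,z))
t=get_image('scene')
cv2.imwrite('pics/z20.png',cv2.resize(t[160:320,240:400],None,fx=3.5,fy=3.5,interpolation=cv2.INTER_CUBIC))
print(ctrl.read_state()['qpos'],cur())
rows(cur(),pose([509.5,-290,120],down(-110)))
E
```

```text
clock: 14.6
eef_pos: [566.8, -1.4, 136.1]
tool_rot: [1.637, 1.562, 0.14]
force: [0.8, -0.1, -0.0]
width: 42.6
34 [566.26 -13.43  34.  ] [563.72  -8.6   34.  ]
38 [568.98  -8.88  38.  ] [566.45  -4.08  38.  ]
42 [571.69  -4.32  42.  ] [569.18   0.44  42.  ]
46 [574.4    0.24  46.  ] [571.91   4.96  46.  ]
[ 0.3   0.65 -0.54  1.83  0.45  0.79 -1.97] [[  0.01   1.     0.07 565.54]
 [  0.     0.07  -1.    -1.86]
 [ -1.     0.01  -0.   134.38]
 [  0.     0.     0.     1.  ]]
total shift [ 13.83 -77.12 283.25] rot [ 0.42 -0.   -0.01] | n 7 per row [ 2.03 -3.57 42.09] [ 0.06 -0.   -0.  ]
```

View pics/z20.png

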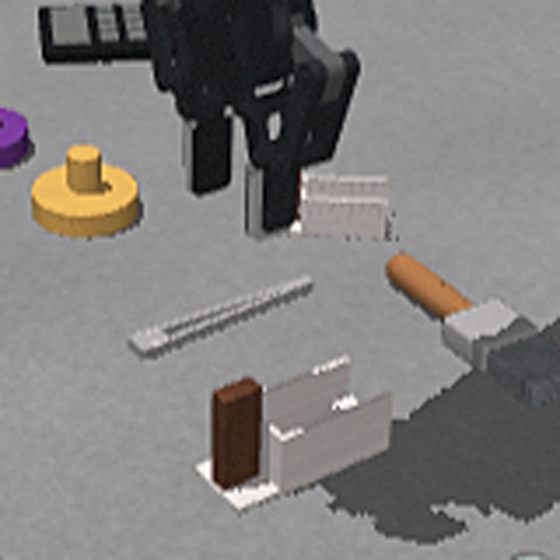

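```bash
python3 -m handwheel '0 2 -2 20 0.04 0 0;0 2 -3.5 42 0.06 0 0;0 2 -3.5 42 0.06 0 0;0 2 -3.5 42 0.06 0 0;0 2 -3.5 42 0.06 0 0;0 2 -3.5 42 0.06 0 0;0 2 -3.5 42 0.06 0 0;0 0 0 0 0 0 0'
python3 - <<'E'
from h import *
print(cur());rows(cur(),pose([509.5,-290,60],down(-110)))
E
```

```text
clock: 15.45
eef_pos: [501.2, -285.8, 107.6]
tool_rot: [-1.315, 1.559, 3.043]
force: [0.8, -0.4, -0.6]
width: 42.6
[[  -0.01    0.94   -0.35  501.22]
 [   0.     -0.35   -0.94 -285.78]
 [  -1.     -0.01    0.    107.57]
 [   0.      0.      0.      1.  ]]
total shift [47.47  9.79  0.94] rot [-0.01  0.    0.01] | n 2 per row [23.75  4.82  0.5 ] [-0.    0.    0.01]
```

```bash
python3 -m handwheel '0 25 4.5 0.5 0 0 0;0 30 4.5 0.5 0 0 0;0 12 0 0 0 0 0;0 0 0 0 0 0 0'
python3 - <<'E'
from h import *
print(cur())
t=get_image('scene');p=get_image('top')
cv2.imwrite('pics/z21.png',np.hstack([cv2.resize(t[130:250,210:320],None,fx=4,fy=4,interpolation=cv2.INTER_CUBIC),cv2.resize(p[200:320,390:480],None,fx=4,fy=4,interpolation=cv2.INTER_CUBIC)]))
E
```

```text
clock: 15.85
eef_pos: [501.6, -295.8, 33.8]
tool_rot: [-1.257, 1.55, 3.089]
force: [-0.1, 0.2, -0.1]
width: 42.5
[[  -0.02    0.93   -0.36  501.55]
 [   0.     -0.36   -0.93 -295.79]
 [  -1.     -0.02    0.01   33.75]
 [   0.      0.      0.      1.  ]]
```

View pics/z21.png

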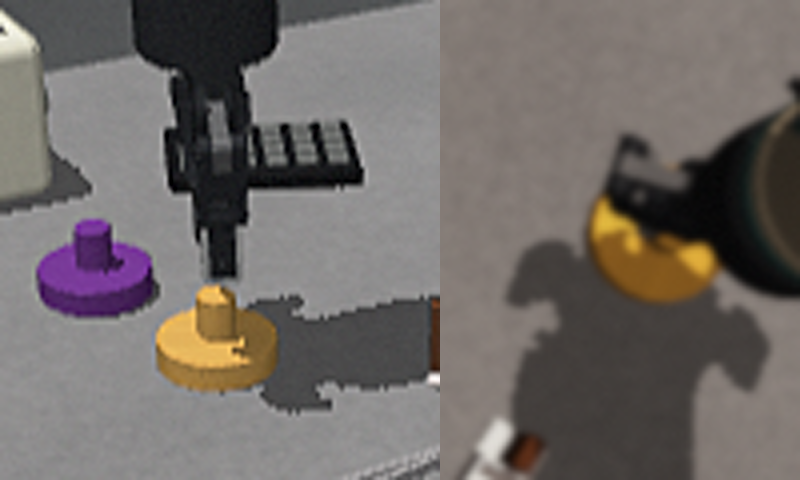

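Run:
```python
from h import *
M=cur()
for x in(-26,-30,-34):
  for y in(-5,0):
    for z in(-21,-30):
      X=(M@[x,y,z,1])[:3];print(x,y,z,X,*proj('scene',X))
print(onz('scene',265.8,199.5,62),onz('scene',263.4,203.4,44))
```

```text
-26 -5 -21 [ 506.38 -274.43   61.59] 266.1826898487138 199.2070820023002
-26 -5 -30 [ 509.6  -266.02   61.54] 266.59843314295586 201.13506358679905
-26 0 -21 [ 511.05 -276.21   61.51] 263.90522690591655 199.3850168202515
-26 0 -30 [ 514.27 -267.81   61.45] 264.3054085416022 201.31562902669947
-30 -5 -21 [ 506.45 -274.43   65.59] 266.1037994915734 197.59121904248752
-30 -5 -30 [ 509.67 -266.02   65.54] 266.5198293203191 199.51181229382718
-30 0 -21 [ 511.12 -276.21   65.51] 263.8217249638212 197.7683493558185
-30 0 -30 [ 514.34 -267.81   65.45] 264.22212981797645 199.69156757001682
-34 -5 -21 [ 506.52 -274.43   69.59] 266.02459316750236 195.96888432518384
-34 -5 -30 [ 509.74 -266.02   69.54] 266.4409084785066 197.88201422272653
-34 0 -21 [ 511.19 -276.21   69.51] 263.73788834410607 196.14520225264502
-34 0 -30 [ 514.41 -267.81   69.45] 264.13851497733776 198.06095132164518
[ 508.07 -272.9    62.  ] [ 506.19 -289.67   44.  ]
```

Run:
```python
from h import *
M=cur();P2=M[:3,3]+M[:3,1]*6-M[:3,2]*7;P2[2]=16
rows(M,pose(P2,down(-111)),2)
```

```text
total shift [19.5   6.32 -7.12] rot [0.   0.01 0.02] | n 2 per row [ 9.77  3.12 -3.55] [0.   0.   0.01]
```

```bash
python3 -m handwheel '0 0 3.5 -4 0 0.003 0.01;0 8 3 -3.5 0 0.002 0.01;0 0 0 0 0 0 0;0 10 0 0 0 0 0;0 0 0 0 0 0 0'
python3 - <<'E'
from h import *
M=cur();print(M, (M@[0,-4.3,0,1])[:3])
t=get_image('scene')
cv2.imwrite('pics/z22.png',cv2.resize(t[150:250,210:320],None,fx=5,fy=5,interpolation=cv2.INTER_CUBIC))
E
```

```text
clock: 16.45
eef_pos: [515.6, -290.5, 20.1]
tool_rot: [1.483, 1.559, -0.452]
force: [0.0, -0.2, -0.9]
width: 43.0
[[   0.01    0.93   -0.36  515.6 ]
 [  -0.01   -0.36   -0.93 -290.54]
 [  -1.      0.01    0.     20.14]
 [   0.      0.      0.      1.  ]] [ 511.58 -289.01   20.09]
```

View pics/z22.png

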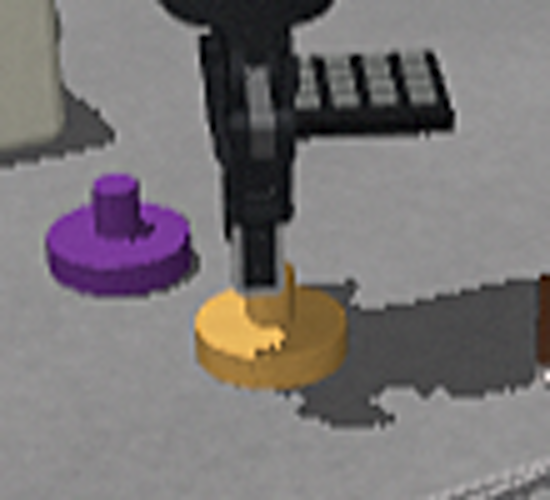

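```bash
python3 -m handwheel '0 0 -5 0 0 0 0;0 0 0 0 0 0 0;0 10 0 0 0 0 0;0 6 0 0 0 0 0;0 2 0 0 0 0 0;0 0 0 0 0 0 0'
python3 - <<'E'
from h import *
M=cur();print(M, (M@[0,-4.3,0,1])[:3],ctrl.read_state()['force'])
t=get_image('scene')
cv2.imwrite('pics/z23.png',cv2.resize(t[150:250,210:320],None,fx=5,fy=5,interpolation=cv2.INTER_CUBIC))
E
```

```text
clock: 17.1
eef_pos: [511.1, -289.3, 1.0]
tool_rot: [1.469, 1.558, -0.466]
force: [0.8, -0.1, -0.1]
width: 42.7
[[   0.01    0.93   -0.36  511.1 ]
 [  -0.01   -0.36   -0.93 -289.27]
 [  -1.      0.01    0.      1.03]
 [   0.      0.      0.      1.  ]] [ 507.08 -287.74    0.98] [ 0.85 -0.11 -0.06]
```

View pics/z23.png

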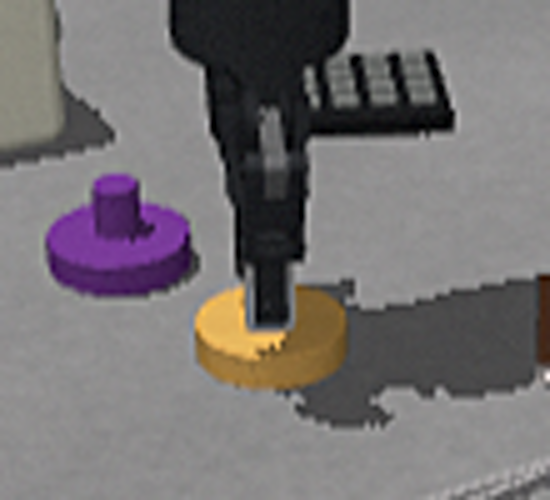

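```bash
python3 -m handwheel '-1 2 0 0 0 0 0;-1 0 0 0 0 0 0;-1 0 0 0 0 0 0;-1 0 0 0 0 0 0;-1 0 0 0 0 0 0'; python3 -m handwheel '-1 -5 0 0 0 0 0;-1 -10 0 0 0 0 0;-1 -12 0 0 0 0 0;-1 -12 0 0 0 0 0;-1 -12 0 0 0 0 0;-1 0 0 0 0 0 0'
python3 - <<'E'
from h import *
M=cur();print(M)
t=get_image('scene');p=get_image('top')
cv2.imwrite('pics/z24.png',np.hstack([cv2.resize(t[130:250,210:320],None,fx=4,fy=4,interpolation=cv2.INTER_CUBIC),cv2.resize(p[200:320,390:480],None,fx=4,fy=4,interpolation=cv2.INTER_CUBIC)]))
E
```

```text
clock: 17.65
eef_pos: [511.6, -289.5, -0.6]
tool_rot: [1.474, 1.557, -0.461]
force: [-0.0, 0.2, -0.8]
width: 19.9
clock: 18.25
eef_pos: [511.6, -289.3, 56.1]
tool_rot: [1.482, 1.555, -0.453]
force: [1.3, 0.0, -1.1]
width: 19.8
[[   0.01    0.93   -0.36  511.62]
 [  -0.01   -0.36   -0.93 -289.27]
 [  -1.      0.02    0.     56.12]
 [   0.      0.      0.      1.  ]]
```

View pics/z24.png

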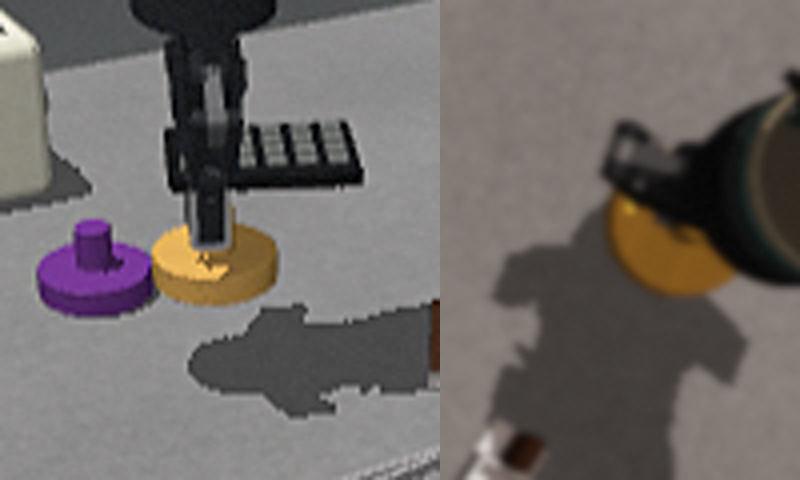

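```bash
cat >> h.py <<'E'
RC=pose([-22.6,-5.4,0],down(0).T) # placeholder cap rel
def capnow():
    M=cur();return (M@[-22.6,-5.4,0,1])[:3]
def capT(xyz,yaw):
    D=down(yaw);return pose(np.array(xyz)-D@[-22.6,-5.4,0],D)
E
python3 - <<'E'
from h import *
print(capnow())
A=cur();B=capT([507.5,243,150],-60)
A2=A.copy();A2[2,3]=118
rows(A2,B,14);X=expm(np.real(logm(np.linalg.inv(A2)@B))/2);print((A2@X)[:3,3])
E
```

```text
[ 505.19 -286.9    77.03]
total shift [ -12.6  -188.77 -500.16] rot [-0.89  0.01 -0.01] | n 14 per row [ -0.73   2.02 -39.41] [-0.06  0.   -0.  ]
[571.66 -21.82 122.68]
```

```bash
python3 -m handwheel '-1 -25 0 0 0 0 0;-1 -30 0 0 0 0 0;-1 -12 1 -20 -0.03 0 0;-1 -1 2 -39 -0.063 0 0;-1 -1 2 -39 -0.063 0 0;-1 -1 2 -39 -0.063 0 0;-1 -1 2 -39 -0.063 0 0;-1 -1 2 -39 -0.063 0 0;-1 -1 2 -39 -0.063 0 0;-1 -1 2 -39 -0.063 0 0'
python3 - <<'E'
from h import *
print(capnow(),cur());rows(cur(),capT([507.5,243,150],-60),8)
E
```

```text
clock: 19.35
eef_pos: [567.3, 8.2, 122.9]
tool_rot: [0.742, 1.568, -0.705]
force: [0.5, 0.4, -0.5]
width: 19.7
[561.88   7.55 145.5 ] [[  0.     0.99   0.12 567.3 ]
 [ -0.     0.12  -0.99   8.17]
 [ -1.     0.     0.   122.91]
 [  0.     0.     0.     1.  ]]
total shift [  -5.13  -25.48 -242.49] rot [-0.4  0.  -0. ] | n 8 per row [ -0.6    2.16 -30.6 ] [-0.05  0.   -0.  ]
```

```bash
python3 -m handwheel '-1 -0.6 2.2 -31 -0.05 0 0;-1 -0.6 2.2 -31 -0.05 0 0;-1 -0.6 2.2 -31 -0.05 0 0;-1 -0.6 2.2 -31 -0.05 0 0;-1 -0.6 2.2 -31 -0.05 0 0;-1 -0.6 2.2 -31 -0.05 0 0;-1 -0.6 2.2 -25 -0.05 0 0;-1 0 0 -10 0 0 0;-1 0 0 0 0 0 0'
python3 - <<'E'
from h import *
print(capnow(),ctrl.read_state()['qpos']);rows(cur(),capT([507.5,243,135],-60))
E
```

```text
clock: 20.25
eef_pos: [505.1, 252.2, 121.8]
tool_rot: [-2.817, 1.559, 2.414]
force: [-0.4, 0.8, -1.2]
width: 19.9
[500.62 249.36 144.39] [-0.1   0.69 -0.64  1.83  0.53  0.81 -2.06]
total shift [9.25 2.95 9.27] rot [-0.01 -0.01  0.  ] | n 1 per row [9.25 2.95 9.27] [-0.   -0.01  0.  ]
```

```bash
python3 -m handwheel '-1 4 3 8 0 -0.008 0;-1 2 0 1 0 0 0;-1 0 0 0 0 0 0;-1 0 0 0 0 0 0'
python3 - <<'E'
from h import *
M=cur();print(capnow(),M)
t=get_image('scene');p=get_image('top')
cv2.imwrite('pics/scene6.png',t);cv2.imwrite('pics/top6.png',p)
cv2.imwrite('pics/z25.png',np.hstack([cv2.resize(t[260:420,370:490],None,fx=3.7,fy=3.7,interpolation=cv2.INTER_CUBIC),cv2.resize(p[200:320,120:210],None,fx=592/120,fy=592/120,interpolation=cv2.INTER_CUBIC)[:,:350]])[:592,:800])
C=capnow();print(proj('scene',C),proj('top',C),proj('scene',C-[0,0,22]),proj('top',C-[0,0,22]))
E
```

```text
clock: 20.65
eef_pos: [514.3, 239.8, 113.7]
tool_rot: [-1.407, 1.564, -2.466]
force: [-0.2, -0.2, -0.3]
width: 19.9
[509.69 237.22 136.32] [[ -0.01   0.87   0.49 514.28]
 [ -0.     0.49  -0.87 239.76]
 [ -1.    -0.01   0.   113.68]
 [  0.     0.     0.     1.  ]]
(np.float64(432.0862983814672), np.float64(304.2218062705609)) (np.float64(157.48800045862168), np.float64(254.38043812063304)) (np.float64(429.6797725822827), np.float64(316.5301506651194)) (np.float64(161.5120721124436), np.float64(255.27843757298115))
```

View pics/z25.png

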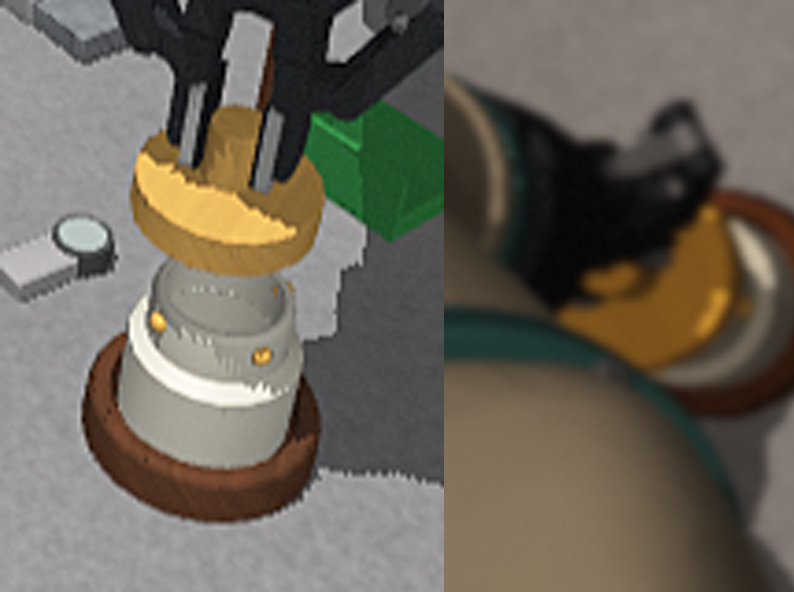

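Run:
```python
from h import *
t=cv2.imread('pics/scene0.png');p=cv2.imread('pics/top0.png')
a=cv2.resize(t[320:395,385:460],None,fx=5.3,fy=5.3,interpolation=cv2.INTER_LANCZOS4);b=cv2.resize(p[235:287,147:199],None,fx=7.6,fy=7.6,interpolation=cv2.INTER_LANCZOS4)
b=b[:a.shape[0]]
cv2.imwrite('pics/z26.png',np.hstack([a[:b.shape[0]],b]))
def ext(n,c,r):
    an=np.linspace(0,2*np.pi,721);X=np.stack([c[0]+r*np.cos(an),c[1]+r*np.sin(an),0*an+c[2]],1);u,v=proj(n,X);return u.min(),u.max(),v.min(),v.max()
for r,z in((25.5,78),(23.5,78),(47,22)):
    e=ext('scene',[507.5,243,z],r);print('scene',r,[(e[0]-385+.5)*5.3,(e[1]-385+.5)*5.3,(e[2]-320+.5)*5.3,(e[3]-320+.5)*5.3])
    e=ext('top',[507.5,243,z],r);print('top',r,[(e[0]-147+.5)*7.6+397,(e[1]-147+.5)*7.6+397,(e[2]-235+.5)*7.6,(e[3]-235+.5)*7.6])
```

```text
scene 25.5 [np.float64(142.66835238555748), np.float64(336.50961523104826), np.float64(32.29169661785071), np.float64(166.54557477039373)]
top 25.5 [np.float64(430.0374276763188), np.float64(641.2863346118853), np.float64(72.58925340154728), np.float64(282.68620959057324)]
scene 23.5 [np.float64(150.19313178089837), np.float64(328.81723560820654), np.float64(37.25206388194278), np.float64(160.95834273536855)]
top 23.5 [np.float64(438.3280664092605), np.float64(633.0084269328423), np.float64(80.78363534674237), np.float64(274.4021649110844)]
scene 47 [np.float64(39.57045200772054), np.float64(382.0399113954499), np.float64(125.50650480696112), np.float64(379.62241045469653)]
top 47 [np.float64(419.45889660960154), np.float64(785.7078891890392), np.float64(10.120938002433912), np.float64(374.60729902915557)]
```

View pics/z26.png

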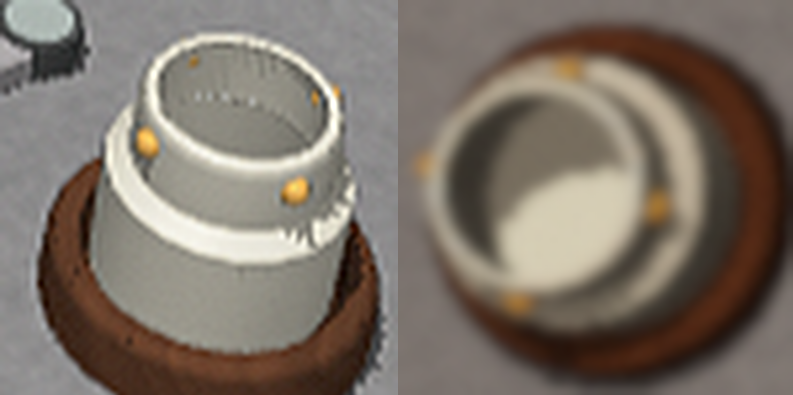

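Run:
```python
from h import *
c=np.array([507.5,243,78]);
def J(n,c):
    b=np.array(proj(n,c));return np.stack([np.array(proj(n,c+d))-b for d in np.eye(3)],1)
print(J('scene',c));print(J('top',c))
print('scene sol',np.linalg.solve(J('scene',c)[:,:2],[4/5.3,2.7/5.3]))
print('top sol',np.linalg.solve(J('top',c)[:,:2],[7.5/7.6,10/7.6]))
A=np.vstack([J('scene',c)[:,:2],J('top',c)[:,:2]]);print(np.linalg.lstsq(A,[4/5.3,2.7/5.3,7.5/7.6,10/7.6],rcond=None)[0])
# cap ellipse in scene6
t=cv2.imread('pics/scene6.png');h=cv2.cvtColor(t,cv2.COLOR_BGR2HSV);m=cv2.inRange(h,(12,110,60),(32,255,255));m[:270]=0;m[:,:395]=0;m[345:]=0;m[335:,:]=0
k,l,st,ce=cv2.connectedComponentsWithStats(m);i=1+st[1:,4].argmax();ys,xs=np.where(l==i);print(st[i])
for y in range(300,336,3):
    r=xs[ys==y];print(y,r.min() if len(r) else None,r.max() if len(r) else None)
```

```text
[[-0.53  0.49  0.11]
 [ 0.25  0.43 -0.52]]
[[ 0.01 -0.54 -0.17]
 [-0.54  0.01 -0.04]]
scene sol [-0.22  1.31]
top sol [-2.45 -1.86]
[-1.61 -0.28]
[ 405  289   53   46 1543]
300 408 438
303 407 453
306 406 455
309 406 456
312 405 457
315 406 456
318 406 456
321 408 455
324 410 454
327 414 453
330 419 450
333 427 443
```

Run:
```python
from h import *
def ext(n,c,r):
    an=np.linspace(0,2*np.pi,721);X=np.stack([c[0]+r*np.cos(an),c[1]+r*np.sin(an),0*an+c[2]],1);u,v=proj(n,X);return np.array([u.min(),u.max(),v.min(),v.max()])
C=np.array([509.69,237.22,136.32])
e=ext('scene',C-[0,0,22],34.5);e2=ext('scene',C-[0,0,4],34.5);print(e,e2)
print('top',ext('top',C-[0,0,4],34.5),ext('top',C-[0,0,22],34.5))
p=cv2.imread('pics/top6.png');cv2.imwrite('pics/z27.png',cv2.resize(p[225:285,140:200],None,fx=9,fy=9,interpolation=cv2.INTER_CUBIC))
```

```text
[404.31 454.98 300.59 333.86] [405.9  457.33 290.75 323.63]
top [138.42 178.46 234.68 274.46] [142.11 181.31 235.82 274.78]
```

View pics/z27.png

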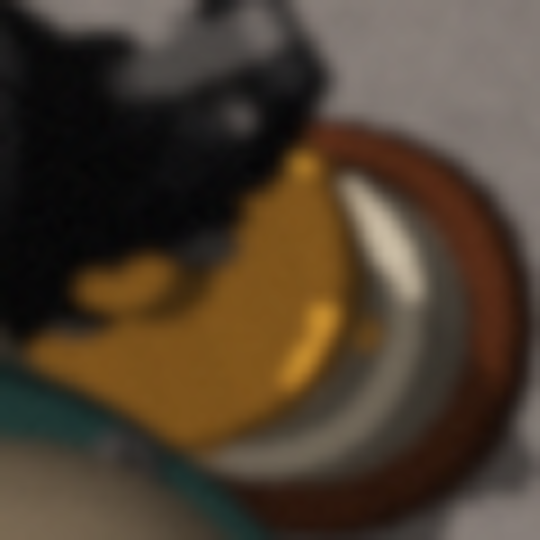

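Run:
```python
from h import *
from scipy.optimize import least_squares
p=cv2.imread('pics/top6.png');h=cv2.cvtColor(p,cv2.COLOR_BGR2HSV);m=cv2.inRange(h,(12,120,60),(32,255,255))
k,l,st,ce=cv2.connectedComponentsWithStats(m[225:285,140:200]);i=1+st[1:,4].argmax();m=(l==i)
pts=[]
for y in range(17,48):
    xs=np.where(m[y])[0]
    if len(xs):pts.append((140+xs.max()+.5,225+y))
print(pts)
q=np.array(pts,float);q=q[(q[:,1]>245)]
f=lambda a:np.hypot(q[:,0]-a[0],q[:,1]-a[1])-a[2]
s=least_squares(f,[160,254,20],loss='soft_l1',f_scale=.3);print(s.x)
f2=lambda a:np.hypot(q[:,0]-a[0],q[:,1]-a[1])-19.6
s=least_squares(f2,[160,254],loss='soft_l1',f_scale=.3);print(s.x,onz('top',*s.x,114.3))
```

```text
[(np.float64(177.5), 242), (np.float64(177.5), 243), (np.float64(177.5), 244), (np.float64(176.5), 245), (np.float64(177.5), 246), (np.float64(177.5), 247), (np.float64(177.5), 248), (np.float64(178.5), 249), (np.float64(178.5), 250), (np.float64(178.5), 251), (np.float64(179.5), 252), (np.float64(179.5), 253), (np.float64(179.5), 254), (np.float64(180.5), 255), (np.float64(180.5), 256), (np.float64(179.5), 257), (np.float64(180.5), 258), (np.float64(180.5), 259), (np.float64(181.5), 260), (np.float64(181.5), 261), (np.float64(181.5), 262), (np.float64(181.5), 263), (np.float64(178.5), 264), (np.float64(177.5), 265), (np.float64(176.5), 266), (np.float64(175.5), 267), (np.float64(174.5), 268), (np.float64(173.5), 269), (np.float64(172.5), 270), (np.float64(171.5), 271), (np.float64(169.5), 272)]
[164.78 256.56  15.58]
[160.2  255.26] [509.66 239.91 114.3 ]
```

Run:
```python
from h import *
from scipy.optimize import least_squares
p=cv2.imread('pics/top6.png')
print(cv2.cvtColor(p,cv2.COLOR_BGR2HSV)[254,172:190].tolist())
print(cv2.cvtColor(p,cv2.COLOR_BGR2HSV)[266,170:186].tolist())
q=np.array([(177.5,248),(178.5,250),(179,253),(179.3,256),(178.5,264),(177.5,265),(176.5,266),(175.5,267),(174.5,268),(173.5,269),(172.5,270),(171.5,271),(169.5,272)],float)
for r in(20,):
    f=lambda a:np.hypot(q[:,0]-a[0],q[:,1]-a[1])-r
    s=least_squares(f,[160,254]);print(s.x,f(s.x).round(1),onz('top',*s.x,132.3),onz('top',*s.x,114.3))
```

```text
[[17, 202, 124], [17, 199, 127], [17, 200, 129], [17, 200, 129], [17, 196, 126], [17, 198, 112], [17, 197, 88], [16, 171, 70], [16, 105, 75], [18, 67, 110], [18, 53, 154], [18, 50, 184], [19, 49, 192], [19, 50, 175], [18, 53, 135], [17, 52, 93], [17, 54, 75], [14, 72, 74]]
[[18, 200, 138], [18, 198, 161], [18, 197, 180], [18, 199, 173], [17, 197, 140], [17, 193, 95], [16, 154, 73], [16, 110, 67], [17, 76, 64], [17, 63, 65], [19, 56, 73], [18, 58, 88], [19, 54, 103], [18, 54, 108], [19, 54, 103], [18, 53, 87]]
[159.34 255.29] [-0.4 -0.1 -0.2 -0.   1.   0.6  0.2 -0.  -0.2 -0.3 -0.3 -0.1 -0.4] [508.29 235.66 132.3 ] [509.62 241.41 114.3 ]
```

Run:
```python
from h import *
print(capnow());rows(cur(),capT([506.1,241.8,115],-60),3)
```

```text
[509.58 237.54 136.48]
total shift [21.45 -0.65 -5.53] rot [-0.01  0.    0.01] | n 3 per row [ 7.15 -0.22 -1.84] [-0.  0.  0.]
```

```bash
python3 -m handwheel '-1 5 -0.5 -2.5 0 0.002 0.005;-1 8 -0.3 -2.5 0 0 0;-1 6 0 0 0 0 0;-1 0 0 0 0 0 0;-1 0 0 0 0 0 0'
python3 - <<'E'
from h import *
print(capnow(),cur())
t=get_image('scene');cv2.imwrite('pics/scene7.png',t)
cv2.imwrite('pics/z28.png',cv2.resize(t[290:400,380:480],None,fx=5.3,fy=5.3,interpolation=cv2.INTER_CUBIC))
def ext(n,c,r):
    an=np.linspace(0,2*np.pi,721);X=np.stack([c[0]+r*np.cos(an),c[1]+r*np.sin(an),0*an+c[2]],1);u,v=proj(n,X);return np.array([u.min(),u.max(),v.min(),v.max()])
C=capnow();print(ext('scene',C-[0,0,22],34.5),ext('scene',C-[0,0,4],34.5))
h=cv2.cvtColor(t,cv2.COLOR_BGR2HSV);m=cv2.inRange(h,(12,110,60),(32,255,255));m[:290]=0;m[:,:390]=0;m[355:]=0
k,l,st,ce=cv2.connectedComponentsWithStats(m);i=1+st[1:,4].argmax();print(st[i])
ys,xs=np.where(l==i)
for y in range(318,350,2):
    r=xs[ys==y];print(y,(r.min(),r.max()) if len(r) else None,end=' ')
E
```

```text
clock: 21.25
eef_pos: [510.4, 244.1, 93.0]
tool_rot: [-2.271, 1.568, 2.953]
force: [-0.3, 1.0, -0.0]
width: 19.9
[505.74 241.43 115.59] [[ -0.     0.87   0.49 510.4 ]
 [  0.     0.49  -0.87 244.08]
 [ -1.    -0.    -0.    92.98]
 [  0.     0.     0.     1.  ]]
[406.61 456.59 312.32 346.14] [408.21 458.93 302.78 336.24]
[ 408  301   51   46 1506]
318 (np.int64(409), np.int64(456)) 320 (np.int64(408), np.int64(457)) 322 (np.int64(408), np.int64(458)) 324 (np.int64(408), np.int64(458)) 326 (np.int64(408), np.int64(458)) 328 (np.int64(408), np.int64(458)) 330 (np.int64(409), np.int64(457)) 332 (np.int64(409), np.int64(457)) 334 (np.int64(411), np.int64(457)) 336 (np.int64(412), np.int64(456)) 338 (np.int64(414), np.int64(455)) 340 (np.int64(417), np.int64(454)) 342 (np.int64(420), np.int64(452)) 344 (np.int64(425), np.int64(448)) 346 (np.int64(433), np.int64(441)) 348 None
```

View pics/z28.png

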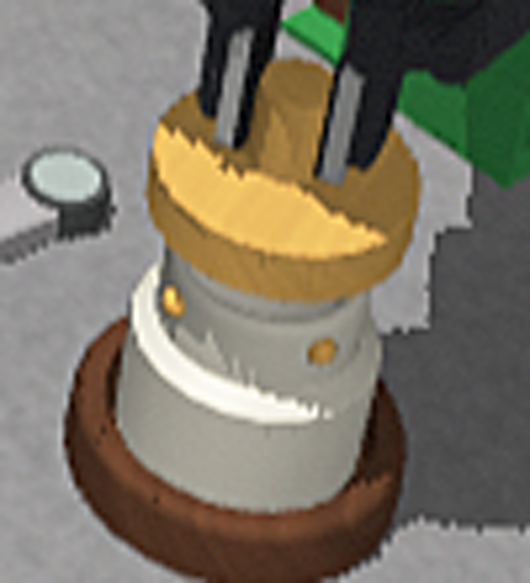

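```bash
python3 -m handwheel '-1 5 0 0 0 0 0;-1 5 0 0 0 0 0;-1 2 0 0 0 0 0;-1 0 0 0 0 0 0;-1 0 0 0 0 0 0'
python3 - <<'E'
from h import *
print(capnow(),ctrl.read_state()['force'],ctrl.read_state()['torque'])
E
```

```text
clock: 21.8
eef_pos: [510.7, 244.2, 80.1]
tool_rot: [-2.411, 1.569, 2.813]
force: [-0.4, -0.3, -1.7]
width: 19.8
[506.02 241.52 102.74] [-0.38 -0.25 -1.71] [ 0.   -0.03 -0.03]
```

```bash
for i in 1 2 3; do python3 -m handwheel '-1 2 0 0 0 0 0;-1 0 0 0 0 0 0'|grep -E 'eef|force'; done
python3 - <<'E'
from h import *
for i in range(3):print(capnow(),ctrl.read_state()['force'],ctrl.read_state()['torque'])
t=get_image('scene');cv2.imwrite('pics/scene8.png',t)
cv2.imwrite('pics/z29.png',cv2.resize(t[290:400,380:480],None,fx=5.3,fy=5.3,interpolation=cv2.INTER_CUBIC))
E
```

```text
eef_pos: [510.8, 244.3, 78.1]
force: [-0.1, -0.3, -1.1]
eef_pos: [510.9, 244.3, 76.1]
force: [0.3, -0.1, -0.5]
eef_pos: [511.0, 244.3, 74.0]
force: [-0.1, 0.0, -1.4]
[506.31 241.64  96.61] [-0.08  0.02 -1.39] [ 0.01  0.08 -0.01]
[506.31 241.64  96.61] [-0.08  0.02 -1.39] [ 0.01  0.08 -0.01]
[506.31 241.64  96.61] [-0.08  0.02 -1.39] [ 0.01  0.08 -0.01]
```

View pics/z29.png

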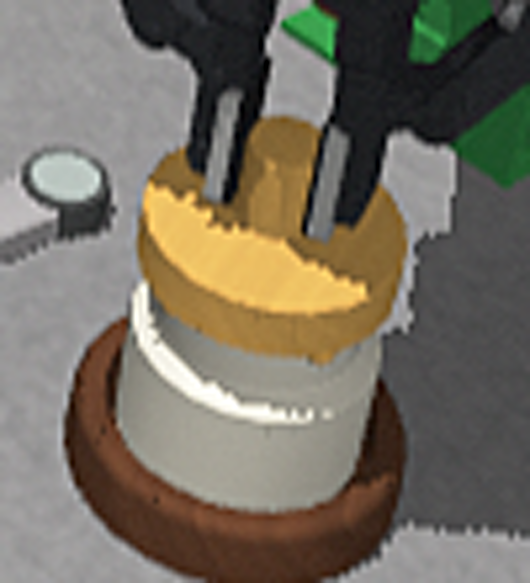

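The cap has entered over the rim without force. I'll press in steps now.

```bash
for i in 1 2 3 4 5; do python3 -m handwheel '-1 2 0 0 0 0 0;-1 0 0 0 0 0 0'|grep -E 'eef|force'; done
```

```text
eef_pos: [511.2, 244.6, 72.1]
force: [-0.4, 1.0, -0.3]
eef_pos: [511.3, 245.2, 70.5]
force: [-0.6, -0.3, 2.6]
eef_pos: [511.5, 245.4, 69.1]
force: [-0.3, -0.2, 5.2]
eef_pos: [511.8, 245.5, 68.0]
force: [-1.6, -0.7, 5.9]
eef_pos: [512.0, 245.6, 67.1]
force: [-1.8, -1.2, 8.2]
```

```bash
for i in 1 2 3 4 5; do python3 -m handwheel '-1 3 0 0 0 0 0'|grep -E 'eef|force'; done
```

```text
eef_pos: [512.3, 245.8, 65.0]
force: [-1.2, -1.0, 10.1]
eef_pos: [512.5, 246.0, 62.9]
force: [-2.7, -1.6, 12.1]
eef_pos: [512.0, 245.7, 60.7]
force: [-11.8, -7.1, 15.2]
eef_pos: [511.5, 245.4, 58.1]
force: [-2.0, -2.0, 9.4]
eef_pos: [511.5, 245.4, 55.9]
force: [-2.4, -2.5, 12.1]
```

The force dropped from 15 N to 9 N and then rose again, which is the click. Now I'll check it holds.

```bash
for i in 1 2 3; do python3 -m handwheel '-1 0 0 0 0 0 0;-1 0 0 0 0 0 0'|grep -E 'eef|force'; done
python3 - <<'E'
from h import *
print(capnow(),cur(),ctrl.read_state()['clock'])
t=get_image('scene');cv2.imwrite('pics/scene9.png',t)
cv2.imwrite('pics/z30.png',cv2.resize(t[290:400,380:480],None,fx=5.3,fy=5.3,interpolation=cv2.INTER_CUBIC))
E
```

```text
eef_pos: [511.5, 245.4, 57.5]
force: [-2.3, -1.8, 9.1]
eef_pos: [511.5, 245.3, 59.0]
force: [-2.1, -0.9, 7.4]
eef_pos: [511.5, 245.3, 60.1]
force: [-1.7, -0.3, 5.8]
[506.65 242.72  82.7 ] [[  0.01   0.87   0.49 511.53]
 [ -0.     0.49  -0.87 245.31]
 [ -1.     0.01   0.01  60.13]
 [  0.     0.     0.     1.  ]] 24.55
```

View pics/z30.png

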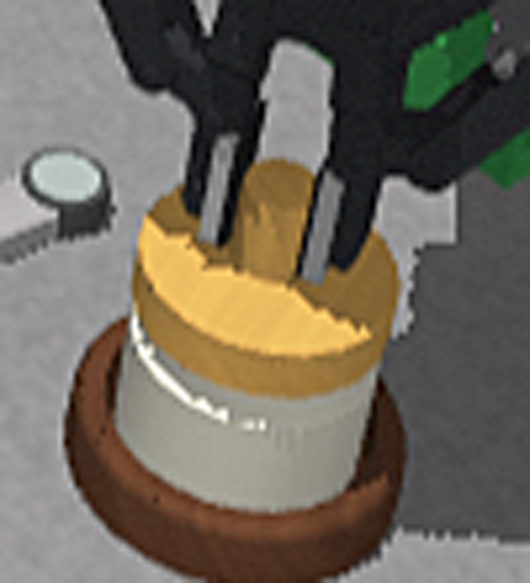

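View pics/scene9.png

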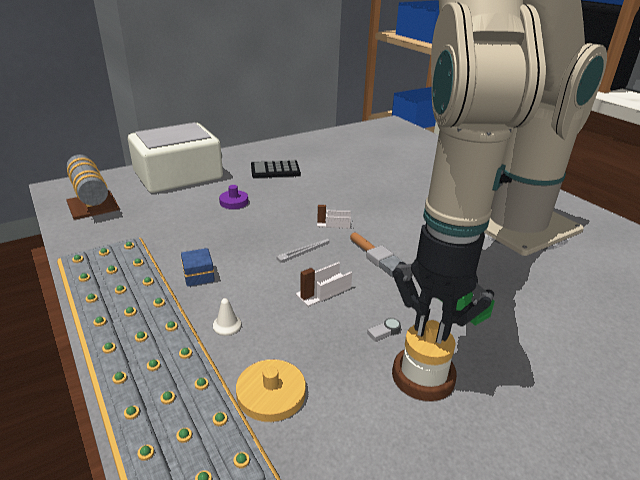

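Idle rows let the push relax, but the heights match: force 7 N means the jar is 3.3 mm down and the cap 8 mm above the rim, so it is fully home. I'll press deeper again and end on a pressing row.

```bash
python3 -m handwheel '-1 3 0 0 0 0 0;-1 3 0 0 0 0 0;-1 2.5 0 0 0 0 0;-1 2.5 0 0 0 0 0'
python3 - <<'E'
from h import *
for i in range(12):
    t=get_image('scene')
    if i%3==2:
        s=ctrl.read_state();print(s['clock'],capnow(),s['force'],abs(s['qd']).max())
cv2.imwrite('pics/z31.png',cv2.resize(t[290:400,380:480],None,fx=5.3,fy=5.3,interpolation=cv2.INTER_CUBIC))
p=get_image('top');cv2.imwrite('pics/top9.png',p);print(cur())
E
```

```text
clock: 25.0
eef_pos: [511.7, 245.4, 53.0]
tool_rot: [0.698, 1.56, -0.361]
force: [-3.5, -2.3, 16.6]
width: 19.6
25.15 [506.76 242.82  75.73] [-3.19 -2.89 15.36] 0.0037142953142274182
25.3 [506.79 242.82  75.82] [-3.63 -3.7  14.55] 0.0016370623929746668
25.45 [506.8  242.82  75.85] [-4.13 -2.43 16.07] 0.0010776420638143468
25.6 [506.74 242.78  75.81] [-3.88 -1.92 16.46] 0.0019720946364829442
[[  0.01   0.87   0.49 511.7 ]
 [ -0.     0.49  -0.87 245.33]
 [ -1.     0.01   0.01  53.26]
 [  0.     0.     0.     1.  ]]
```

View pics/z31.png

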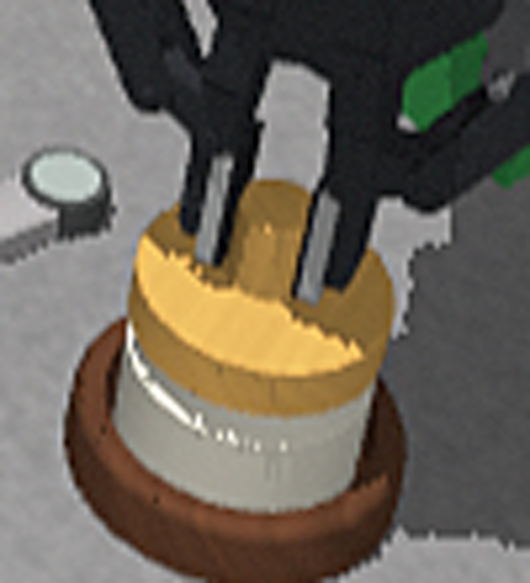

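View pics/top9.png

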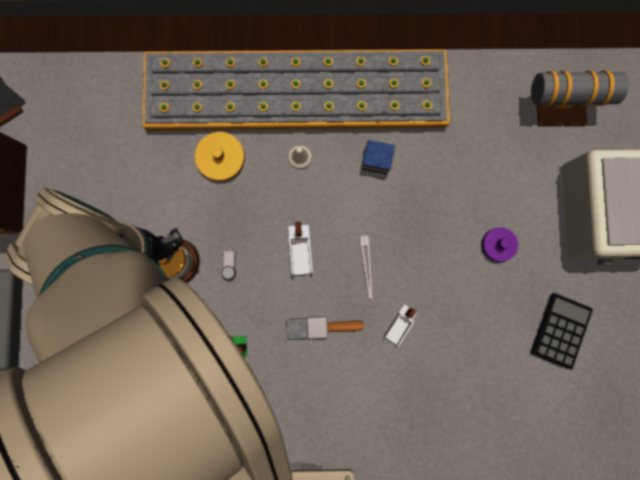

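```bash
python3 -c "
from cell import ctrl
print(ctrl.finish_job(), ctrl.read_state()['force'])"
```

```text
the job is handed in; nothing more can be done
the job is handed in; nothing more can be done
```

The job is handed in at 25.6 s, with the gripper still pressing the small brass cap down on the jar. The hand-in gives no verdict, so what follows is my own last checks.

- **Stones:** I poured at about 19–23° of tip. Afterwards the scoop showed empty and no stones were on the counter. Only four of the six could be seen inside the jar, so I infer the other two were hidden below its rim.
- **Scoop:** It stands upright, released and empty, about 12 mm from where it started.
- **Cap:** The push rose to 15 N, dropped to 9 N at the click, then rose again. When I let the push ease to about 7 N, the cap height fitted a home position about 8 mm above the rim. The last close-up shows it level.
- **Final hold:** About 15–16 N (world z), steady, with the arm at rest. The cap height puts the jar about 10 mm down, at or near its limit.
- **Other things:** None looked moved in the last top picture, though the arm hid most of the green scoop.

Some things disagreed:
- **Fingertips:** By the pictures they lay about 25–40 mm behind where the stated tool frame puts them. I worked from the pictures.
- **Jar position:** The two cameras differed by about 3–4 mm, so I aimed the cap between them, and it entered without force.
- **Drift:** Some moves drifted sideways by about 15 mm. One was the extra tip after the pour, which gained only about 4°. I corrected each from the measured pose or the pictures.

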